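# Open the dial padlock on the abrasives box and present it

### The job

Unlock the grey abrasives box on the welding bench: its padlock lies on the lid with its shackle through the hasp staple. Set the black dial to the lock's number, four clicks clockwise of the index mark at the shackle, pull the lock body back without wrenching the staple until the shackle has come fully out, then work the open shackle off the staple. Finish holding the open lock in the gripper, level with its dial facing up, still and at least 10 cm above the lid, with nothing else carrying it; leave the other things on the box and bench where they are.

Things in the scene. Friction and masses are not known exactly. Their poses are not given: they have to be found in the camera images.
- box: Fixed grey steel box, 260 (x) x 360 (y) x 110 mm high; origin at the centre of its underside, z up, flat lid top at z = 110 mm. x points away from the robot at yaw 0. A hinged steel hasp strap (24 mm wide, 3 mm thick) lies along x over the lid's seam, slotted over the staple; it stays where it is
- staple: Hasp staple fixed to the lid: an upright loop of 4 mm round bar in the box's x-z plane, so its opening looks along the box's y. Opening 14 mm wide, up to 26 mm above the lid; outer size 22 mm wide, 30 mm high. Origin at the loop's foot on the lid's top, centred; axes parallel to the box's
- lock_center (a point): Centre (half-way up) of the body of a loose steel padlock, 0.25 to 0.4 kg: round, 52 mm diameter, 24 mm thick, lower edge bevelled 4 mm, lying on its back on the lid. z comes out of the dial face, x points to the shackle. At the start x points roughly along the box's +y and the staple's bar is about 40 mm along x. The lock can rise about 10 mm inside the staple
- dial_knob (a point): Centre of the dial's knob, on its axis, at the height to grip (36 mm above the lock's underside): a round ribbed black knob of 22 mm diameter, 28 to 42 mm above the underside, on a 31 mm flange at 25 to 28 mm. A white line on it is the pointer; x points along it. Turning it swings the lock body along by up to 0.15 rad, until the staple stops it
- dial (a joint): Dial angle relative to the lock body, rad, growing clockwise seen from above; 0 or a whole turn: white pointer at the broad index mark by the shackle. Turns both ways without end; 12 clicks a turn, at multiples of 0.524 (rests within 0.1 of them), each taking about 0.08 N m. Opens only at four clicks clockwise, 2.094 or whole turns from it, within about 0.15. Starts one click or more away
- shackle (a joint): How far the shackle is out of the lock body, m: 0 shut, 0.020 fully out. Slides along the lock's x with 4 N friction, no spring, no swivel; blocked (under 0.003) unless the dial is at its number. The bow comes against the staple after about 6 mm of slack, so pulling the body about 26 mm along its -x, from the start, draws it open
- shackle_bow (a point): Middle of the shackle's bow, on the bar's axis: 52 mm along the lock's x when shut, 72 mm when open. The shackle is a square-cornered U of 8 mm round bar, 1 mm below the lock's centre plane; its legs lie along the lock's x at y = -18 mm (short leg, through the staple) and y = +18 mm (long leg, stays in the body); bow's inner side 4 mm behind this point
- shackle_tip (a point): Tip of the shackle's short leg: x = 16, y = -18 mm in the lock's frame when shut (inside the body), x = 36 mm when open. Open, it leaves an 11 mm gap between tip and body (x = 25 to 36 mm) for the staple's 4 mm bar: from the pulled-open place move the lock about 36 mm along its +x, so the staple is at x = 30 mm, and lift straight up
- flap_disc: Bystander on the lid: flap disc, 96 mm diameter, 15 mm thick; origin at the centre of its underside
- magnet: Bystander on the lid: arrow-shaped welding magnet, 60 x 80 x 15 mm; origin at the centre of its underside
- wire_brush: Bystander on the bench: wooden wire brush, 260 mm long, 38 mm high; origin under its middle
- chip_hammer: Bystander on the bench: chipping hammer with coil grip, 260 mm long; origin under its middle
- grinder: Bystander on the bench: angle grinder, 280 mm long, 72 mm high; origin under its middle
- paste_tin: Bystander on the bench: open round tin, 84 mm diameter, 48 mm high; origin at the centre of its underside
- t_coupon: Bystander on the bench: welded T-joint of two plates, 120 mm long, 83 mm high; origin at the centre of its underside
- tip_wrench: Bystander on the bench: flat wrench, 180 mm long; origin under its middle
Things that resemble listed ones, but are neither listed nor needed, are in the scene too. What is shaped like the part that bears lock_center but purple or red is not meant.

How it is judged:
By the outcome, as a careful person would: the job done as asked, in the order asked, and still so for the second after the job is handed in, while the arm keeps its last pose, push and grip.
It also fails if it takes over 72 s, if anything falls off the work surface, if the arm or the gripper's body presses on something with over 40 N, if the wrist force passes 120 N, or if a joint passes its speed limit or range.

### The arm

A 6-joint arm with a two-finger parallel gripper is mounted at the origin on the work surface. World frame = base frame: x ahead of the robot, y to its left, z up, the work surface at z = 0. Lengths are in m, angles in rad, forces in N, time in s.
With the tool pointing down it reaches from about 0.3 to 0.875 m from the base axis. Payload 6.4 kg.
Tool frame: the origin (TCP) lies between the finger pads; the fingertips stand 8 mm ahead of it and the grasp point (between the pads) lies 11 mm behind it; z points along the fingers, x is the direction in which the jaws open and shut, and the axes are right-handed (so a half turn about z gives the same grasp; the last joint's range is limited). The gripper opens to 85 mm and grips with 20 to 120 N. Pads are 22 mm wide; open, the fingers measure 114 mm over their backs; the gripper's body (76 mm by 85 mm) begins 54 mm behind the grasp point. The pads swing forward as they close: fully open they stand 13 mm farther back than shut.
Start: joints at [1.065, 0.181, 1.607, -0, 1.354, -0.206], TCP at [0.17, 0.549, 0.239] pointing down, gripper open.
Joint ranges: [-2.99, 2.99], [-0.89, 2.07], [0.3, 2.58], [-1.14, 4.28], [0, 2.63], [-3.12, 3.12]. Speed limits (rad/s): [2.57, 2.57, 3.01, 3.14, 3.14, 3.14].

### API

Orientations are given as a unit quaternion [w, x, y, z].
In Python, from bench import ctrl gives the robot as it stands.
- The arm moves only by the tool drive_tool, never from a script. Its argument "commands" is a list of rows, each an object of numbers: "gripper": the closure, from 0 (fully open) to 1 (shut); "dx", "dy", "dz": the shift along the tool's x, y, z in cm; "turn": the turn about the tool's z in degrees. A call has 1 to 20 rows; each row is the pose to reach, as a shift and turn from the pose commanded when the call began, along the tool's axes at that moment; what a row does not reach only later rows make up. A row lasts 1/8 s, in which the tool goes at most 62.5 mm and 10.7 degrees, less where a joint would pass 70% of its speed; a pose out of reach is approached as far as the arm can. A call with a gripper value outside its range is refused whole. The fingers move at their own pace and stop on an object; the grip force is fixed at half the most. Time passes only in rows, so rows that repeat a pose let the fingers close. It gives the time, the measured TCP pose, the force and the opening at its end, in the units of the state.
- ctrl.get_obs(): the state, without advancing time (a new reading comes with each control period).
- ctrl.camera(name): name is "scene" or "top"; returns a dict with "image" (420x560x3 uint8, red, green, blue), "mtx" (3x3 intrinsics, pixels), "R" (3x3) and "t" (3): a world point X has camera coordinates R X + t. Camera axes: x right, y down, z forward; pixel columns grow to the right and rows downward; lengths in m; the calibration is good to about 2 mm. A picture is of the moment at which its call begins. There is no depth.
- ctrl.hand_in(): hands the job in, once; it reports no verdict.
The state is a dict: "time_s": time; "q": joint angles; "dq": joint speeds; "joint_efforts": joint torques, N m; "eef_pos": TCP position; "eef_rot": TCP orientation; "wrist_force": force on the tool from outside, world axes, zero at the start; "torque": the same for the moment, N m; "opening": opening from 0.0 (shut) to 1.0 (fully open).
Only numpy, scipy, OpenCV 4.12 (cv2) and the standard library are available. Lean on these libraries where they do the work, as an engineer would, in place of code of your own. Each camera call takes 0.05 s, during which the arm holds its last target.

## Working session

There is one attempt and no reset: what is moved stays moved. The work goes in short steps, Python scripts to look and compute and a tool call to move; the robot and the scene stay as the last step left them, time stands still between calls to the robot, and variables do not carry over. Pictures are saved under pics/ and viewed, and the job is handed in when it is done.

Besides the shell and the picture viewer there is one more tool, called after "Emit:" in YAML: its name, and indented under it one key for each argument. drive_tool: Moves the arm, as the interface text tells. Its arguments: {"type":"object","properties":{"commands":{"type":"array","items":{"type":"object","properties":{"gripper":{"type":"number"},"dx":{"type":"number"},"dy":{"type":"number"},"dz":{"type":"number"},"turn":{"type":"number"}}}}},"required":["commands"]}

```bash
mkdir -p pics; ls; python3 - <<'E'
from bench import ctrl
import cv2
o=ctrl.get_obs()
for k in o: print(k,o[k])
for n in ("scene","top"):
    c=ctrl.camera(n); cv2.imwrite(f"pics/{n}0.png",c["image"][:,:,::-1]); print(n,c["mtx"],c["R"],c["t"])
E
```

```text
pics
time_s 0.0
q [ 1.06469955e+00  1.81575805e-01  1.60798596e+00  2.54721879e-05
  1.35375505e+00 -2.06300226e-01]
dq [-0.00066195  0.00051792  0.00031256  0.00072286 -0.00034194  0.00073431]
joint_efforts [ 3.15434263e-03 -4.44868898e+01 -3.51344633e+01  7.00686451e-05
  9.12512565e-03  3.40246316e-06]
eef_pos [0.16953304 0.54890012 0.23837522]
eef_rot [ 3.47441695e-04  8.04776407e-01  5.93577451e-01 -7.89063350e-04]
wrist_force [ 0.72003523 -1.10832906  0.25393879]
torque [ 0.01219207 -0.01016168 -0.01743023]
opening 0.9990967735718215
scene [[467.42014251   0.         279.07287009]
 [  0.         467.42014251 209.54484238]
 [  0.           0.           1.        ]] [[-0.47767297  0.87828096  0.02123881]
 [ 0.58377072  0.33537762 -0.73941437]
 [-0.65653658 -0.34079966 -0.67291553]] [ 0.23991438 -0.2159976   2.03962151]
top [[534.76100831   0.         276.89650103]
 [  0.         534.76100831 210.21863083]
 [  0.           0.           1.        ]] [[-1.87803005e-02 -9.99823358e-01 -7.44025892e-04]
 [-9.97868423e-01  1.87900854e-02 -6.24943413e-02]
 [ 6.24972825e-02 -4.31222567e-04 -9.98045041e-01]] [0.0171673  0.50673289 1.48103968]
```

View pics/scene0.png

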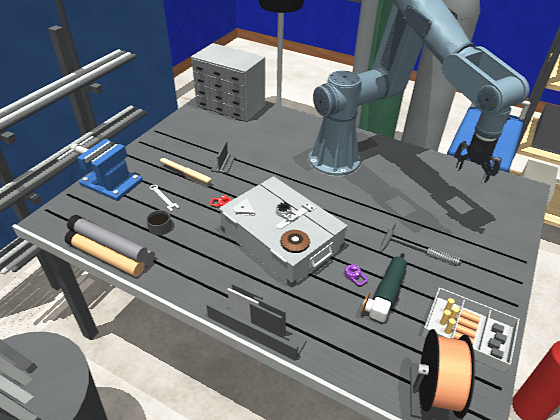

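View pics/top0.png

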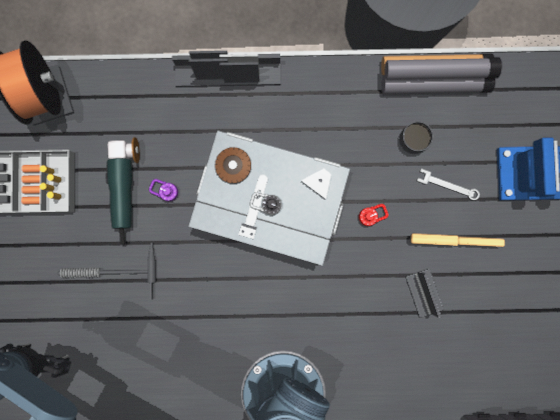

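```bash
cat > h.py <<'E'
from bench import ctrl
import numpy as np, cv2
def cam(n):
    c=ctrl.camera(n); return c
def ray(c,uv,z):
    d=c["R"].T@np.linalg.inv(c["mtx"])@np.array([uv[0],uv[1],1.]); o=-c["R"].T@c["t"]
    return o+d*(z-o[2])/d[2]
def proj(c,X):
    p=c["mtx"]@(c["R"]@np.array(X)+c["t"]); return p[:2]/p[2]
def crop(c,u,v,w,h,s,fn):
    im=c["image"][v:v+h,u:u+w,::-1]
    cv2.imwrite(fn,cv2.resize(im,None,fx=s,fy=s,interpolation=cv2.INTER_CUBIC))
E
python3 - <<'E'
from h import *
c=cam("top"); crop(c,235,165,65,50,12,"pics/t1.png"); crop(c,180,125,180,145,4,"pics/t1b.png")
c=cam("scene"); crop(c,260,190,65,50,12,"pics/s1.png")
E
```

```text
(no output)
```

View pics/t1.png

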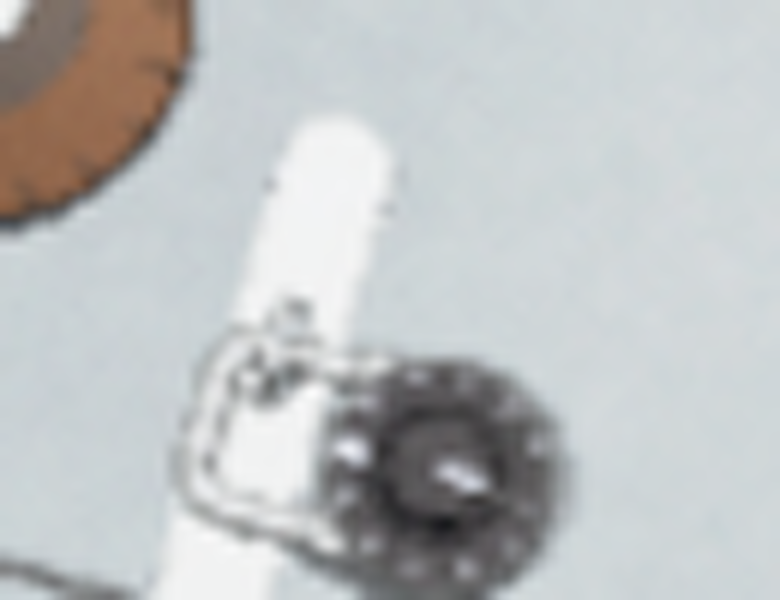

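View pics/s1.png

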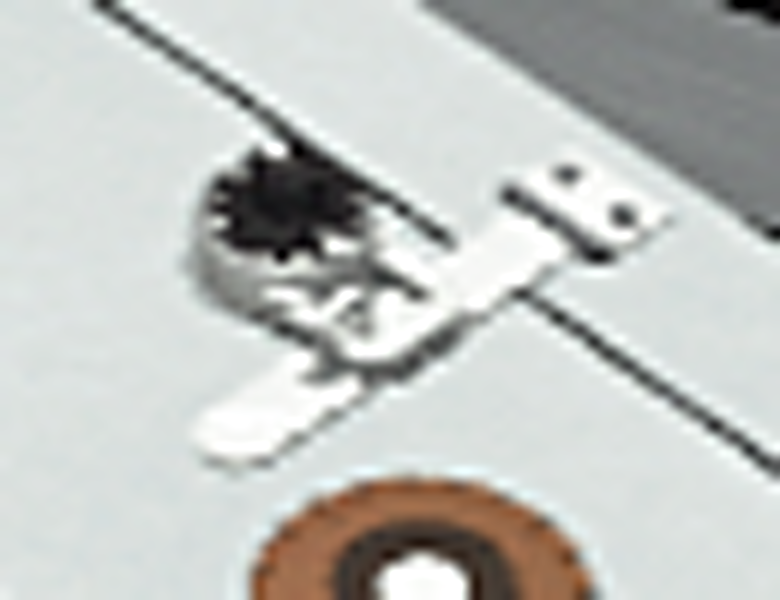

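View pics/t1b.png

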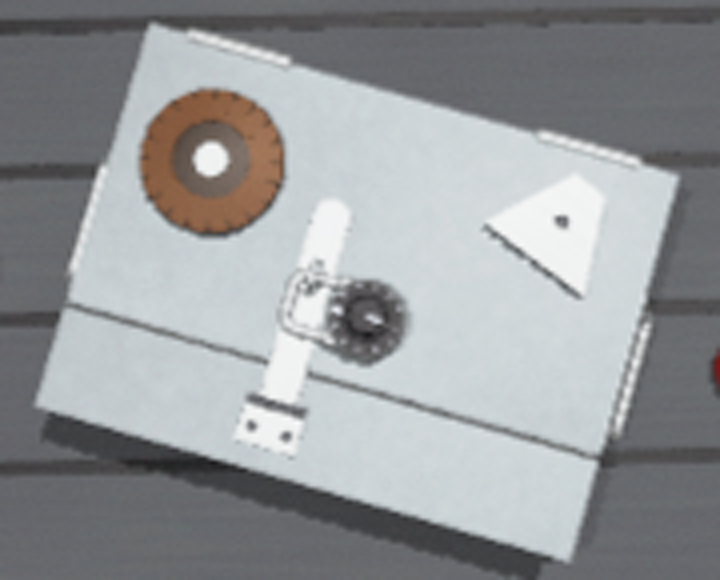

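```bash
python3 - <<'E'
from h import *
c=cam("top")
f=lambda p,s,o:((p[0]+.5)/s-.5+o[0],(p[1]+.5)/s-.5+o[1])
cor=[np.round(ray(c,f(p,4,(180,125)),.11),4) for p in [(150,22),(680,175),(572,562),(37,407)]]
print(cor, [np.linalg.norm(cor[i]-cor[i-1]) for i in range(4)], np.mean(cor,0))
for i in range(4):
    d=cor[i]-cor[i-1];print(np.degrees(np.arctan2(d[1],d[0])))
im=c["image"].astype(int)
print(im[196:216,256:286].sum(2)//3)
# pixel scale and centre
E
```

```text
[array([0.7165, 0.1619, 0.11  ]), array([ 0.6079, -0.186 ,  0.11  ]), array([ 0.3555, -0.1088,  0.11  ]), array([0.463 , 0.2389, 0.11  ])] [np.float64(0.2649363131018472), np.float64(0.36445626623780253), np.float64(0.2639424179627064), np.float64(0.3639389234473279)] [0.535725 0.0265   0.11    ]
-16.896029398535557
-107.33620586885942
162.99302990476193
72.81972078179787
[[195 122 136 120 154 192 175 167 152 172 149 113 110 149 128  90  90 124
  122 115 130 163 195 211 212 211 213 213 215 214]
 [163 112 159 182 231 240 200 131 129 140 124  98  90  93  92  90  90 115
  108  92 108 135 162 191 209 212 212 213 215 215]
 [164 154 185 232 242 231 207 179 161 170 134  91  85  81  83  83  81  84
   86  90 102 139 143 162 194 207 212 214 214 215]
 [222 221 236 240 241 216 166 137 101 113 107  85  71  54  57  68  66  64
   69  82 114 129 124 132 160 192 209 214 214 214]
 [241 241 241 240 239 207 141 117  98  89  87  68  64  70  81  85  87  85
   71  69  81  90  90 111 130 168 205 215 216 215]
 [241 241 241 241 231 195 156 165 164 120  73  68  81  91  92  91  90  89
   76  63  71  86  92 133 
[... 1075 characters left out ...]
 90  85  72  64  70  71
   84  90 101 129 117 106 163 202 211 211 213 213]
 [242 239 224 179 133 117 127 123 114 113 101  89 100 107  99  89  89 115
  109  90  94 117 118 145 182 205 211 213 213 212]
 [242 230 212 210 178 151 134 112  99 104  99  90 116 131 109  89  89 149
  134  98 102  97 138 181 206 211 212 212 212 213]
 [241 225 208 209 208 210 178 153 134 111 101  99  98 104  99  97  93 109
  109 102 115 131 187 212 211 212 212 211 213 212]
 [239 223 210 211 211 211 213 212 181 134 114 106 102 100 106 106 102  96
   90 123 175 205 211 212 212 213 211 212 213 212]
 [227 212 210 213 212 214 213 213 213 181 155 156 156 131 113 103  97 127
  150 194 212 212 213 213 213 213 212 212 213 211]]
```

```bash
python3 - <<'E'
from h import *
c=cam("top")
C=-c["R"].T@c["t"]; print("nadir px",proj(c,[C[0],C[1],0]),C)
f=lambda p,s,o:((p[0]+.5)/s-.5+o[0],(p[1]+.5)/s-.5+o[1])
mk=ray(c,f((442,471),12,(235,165)),.134); print("marks centre",mk)
im=c["image"].astype(int).mean(2)
# cap mask: pointer-inclusive
for ij in [(418,372),(470,378),(540,440),(345,495),(415,570),(467,570),(352,450)]:
    p=ray(c,f(ij,12,(235,165)),.134)-mk; print("mark r",round(np.hypot(*p[:2])*1000,1),"ang",round(np.degrees(np.arctan2(p[1],p[0])),1))
# pointer PCA
P=[];W=[]
for v in range(202,207):
  for u in range(270,277):
    w=im[v,u]-100
    if w>0: P.append(ray(c,(u,v),.152)[:2]);W.append(w)
P=np.array(P);W=np.array(W);m=(P*W[:,None]).sum(0)/W.sum()
S=((P-m).T*W)@(P-m);e,V=np.linalg.eigh(S);d=V[:,1];print("pointer mean",m,"dir",np.degrees(np.arctan2(d[1],d[0])))
# dark surround of knob: centroid of gray cap via proj
for z,xy in ((.152,mk[:2]),): print("knob top px if at mk",proj(c,[*xy,z]))
s=cam("scene")
print("scene px knob top",proj(s,[mk[0],mk[1],.152]),"lock bottom",proj(s,[mk[0],mk[1],.11]))
# scene: dark mask
ims=s["image"].astype(int).mean(2)[190:240,260:325]
msk=(ims<70).astype(np.uint8); n,l,st,ce=cv2.connectedComponentsWithStats(msk)
for i in range(1,n):
  if st[i,4]>20: print(st[i],ce[i]+[260,190])
E
```

```text
nadir px [277.29515642 243.70362962] [0.41341421 0.00828137 1.50982502]
marks centre [0.51644587 0.0216167  0.134     ]
mark r 22.0 ang 12.6
mark r 20.9 ang -17.8
mark r 22.1 ang -73.5
mark r 21.5 ang 102.9
mark r 22.1 ang 163.7
mark r 22.0 ang -166.9
mark r 19.9 ang 75.8
pointer mean [0.51394395 0.01736814] dir 66.12160915689495
knob top px if at mk [271.29689029 203.26507386]
scene px knob top [283.60808052 203.77068481] lock bottom [283.27140823 212.83652039]
[18 11 14 11 80] [283.55   206.4125]
[28 44 15  6 48] [294.60416667 236.22916667]
```

```bash
cat >> h.py <<'E'
from scipy.spatial.transform import Rotation as Ro
def delta(xyz,yaw=None):
    o=ctrl.get_obs(); q=o["eef_rot"]; R=Ro.from_quat([q[1],q[2],q[3],q[0]]).as_matrix()
    y0=np.degrees(np.arctan2(R[1,0],R[0,0]))
    d=R.T@(np.array(xyz)-o["eef_pos"])*100
    print("t",o["time_s"],"pos",np.round(o["eef_pos"],4),"yaw",round(y0,2),"tilt",np.round(R[:,2],4),"d cm",np.round(d,2),"F",np.round(o["wrist_force"],1),"T",np.round(o["torque"],2),"open",round(o["opening"],3))
    if yaw is not None: print("turn",round((y0-yaw+180)%360-180,2))
E
python3 -c "
from h import *
delta([.5165,.0215,.20])"
```

```text
t 0.35 pos [0.1698 0.5493 0.2391] yaw 72.82 tilt [-2.e-04 -3.e-04 -1.e+00] d cm [-40.18  48.71   3.92] F [-0.5 -1.1  1. ] T [-0.01 -0.01 -0.02] open 0.998
```

Emit:
drive_tool:
  commands:
    - {"dx":-4,"dy":4.9,"turn":-10,"gripper":0.5}
    - {"dx":-8,"dy":9.7,"turn":-20,"gripper":0.5}
    - {"dx":-12,"dy":14.6,"turn":-30,"gripper":0.5}
    - {"dx":-16,"dy":19.5,"turn":-37,"gripper":0.5}
    - {"dx":-20,"dy":24.4,"turn":-37,"gripper":0.5}
    - {"dx":-24,"dy":29.2,"turn":-37,"gripper":0.5}
    - {"dx":-28,"dy":34.1,"turn":-37,"gripper":0.5}
    - {"dx":-32,"dy":39,"dz":1,"turn":-37,"gripper":0.5}
    - {"dx":-36,"dy":43.8,"dz":2,"turn":-37,"gripper":0.5}
    - {"dx":-40.2,"dy":48.7,"dz":3.9,"turn":-37,"gripper":0.5}
    - {"dx":-40.2,"dy":48.7,"dz":3.9,"turn":-37,"gripper":0.5}
    - {"dx":-40.2,"dy":48.7,"dz":3.9,"turn":-37,"gripper":0.5}
    - {"dx":-40.2,"dy":48.7,"dz":3.9,"turn":-37,"gripper":0.5}
    - {"dx":-40.2,"dy":48.7,"dz":3.9,"turn":-37,"gripper":0.5}

```text
invalid input at $.commands[0]: expected keys gripper, dx, dy, dz, turn
```

```bash
python3 -c "
from h import *
delta([.5165,.0215,.16])
c=cam('scene'); crop(c,225,130,130,100,6,'pics/s2.png'); print(proj(c,ctrl.get_obs()['eef_pos']))
c=cam('top'); crop(c,205,150,130,100,6,'pics/t2.png')"
```

```text
t 0.35 pos [0.1698 0.5493 0.2391] yaw 72.82 tilt [-2.e-04 -3.e-04 -1.e+00] d cm [-40.18  48.71   7.92] F [-0.5 -1.1  1. ] T [-0.01 -0.01 -0.02] open 0.998
[470.28009519 177.15012557]
```

View pics/s2.png

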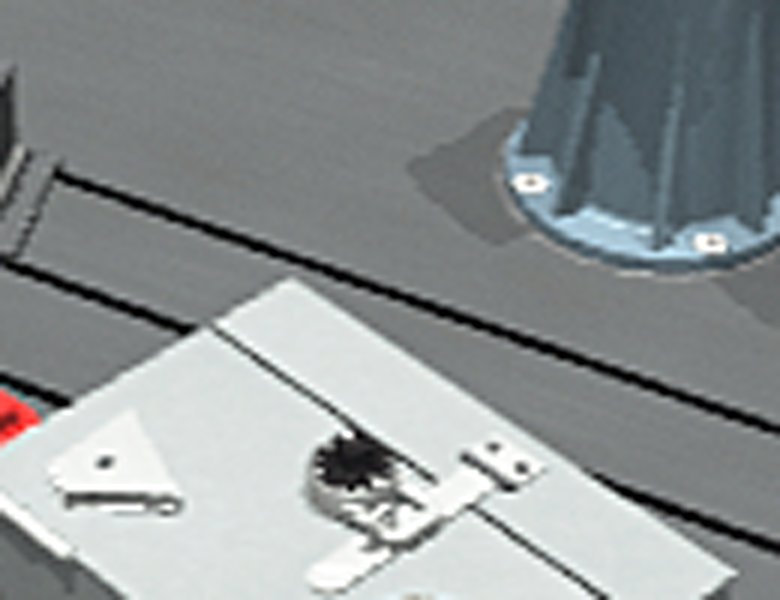

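View pics/t2.png

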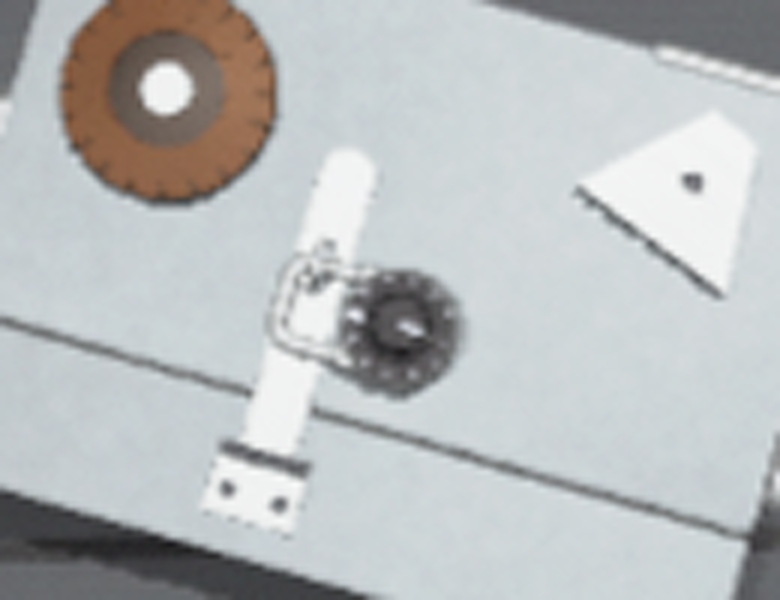

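All five keys are needed. The arm hasn't moved, so I'll resend the call with every key filled in.

Emit:
drive_tool:
  commands:
    - {"dx":-4,"dy":4.9,"dz":0,"turn":-10,"gripper":0.5}
    - {"dx":-8,"dy":9.7,"dz":0,"turn":-20,"gripper":0.5}
    - {"dx":-12,"dy":14.6,"dz":0,"turn":-30,"gripper":0.5}
    - {"dx":-16,"dy":19.5,"dz":0,"turn":-37,"gripper":0.5}
    - {"dx":-20,"dy":24.4,"dz":0,"turn":-37,"gripper":0.5}
    - {"dx":-24,"dy":29.2,"dz":0,"turn":-37,"gripper":0.5}
    - {"dx":-28,"dy":34.1,"dz":0,"turn":-37,"gripper":0.5}
    - {"dx":-32,"dy":39,"dz":1,"turn":-37,"gripper":0.5}
    - {"dx":-36,"dy":43.8,"dz":2,"turn":-37,"gripper":0.5}
    - {"dx":-40.2,"dy":48.7,"dz":3.9,"turn":-37,"gripper":0.5}
    - {"dx":-40.2,"dy":48.7,"dz":3.9,"turn":-37,"gripper":0.5}
    - {"dx":-40.2,"dy":48.7,"dz":3.9,"turn":-37,"gripper":0.5}
    - {"dx":-40.2,"dy":48.7,"dz":3.9,"turn":-37,"gripper":0.5}
    - {"dx":-40.2,"dy":48.7,"dz":3.9,"turn":-37,"gripper":0.5}

```text
time_s: 2.2
eef_pos: [0.516, 0.0229, 0.2008]
eef_rot: [0.0, 0.574, 0.819, 0.0]
wrist_force: [0.4, 0.4, -0.2]
opening: 0.506
```

```bash
python3 -c "
from h import *
delta([.5165,.0215,.16])
c=cam('scene'); crop(c,225,130,130,100,6,'pics/s3.png'); print(proj(c,ctrl.get_obs()['eef_pos']))
c=cam('top'); crop(c,205,150,130,100,6,'pics/t3.png')"
```

```text
t 2.2 pos [0.516  0.0229 0.2008] yaw 109.94 tilt [ 7.e-04  1.e-04 -1.e+00] d cm [-0.15 -0.    4.08] F [ 0.4  0.4 -0.2] T [ 0.04 -0.01  0.02] open 0.506
[284.38976894 192.86950689]
```

View pics/s3.png

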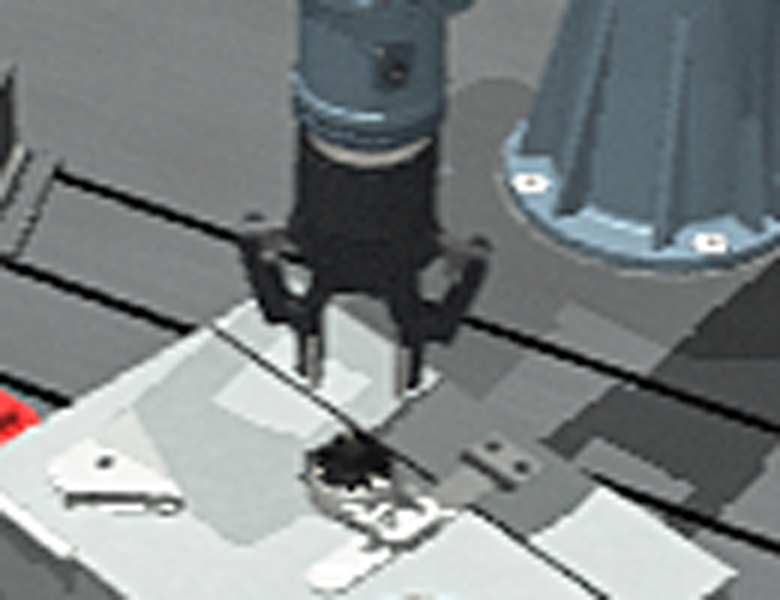

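View pics/t3.png

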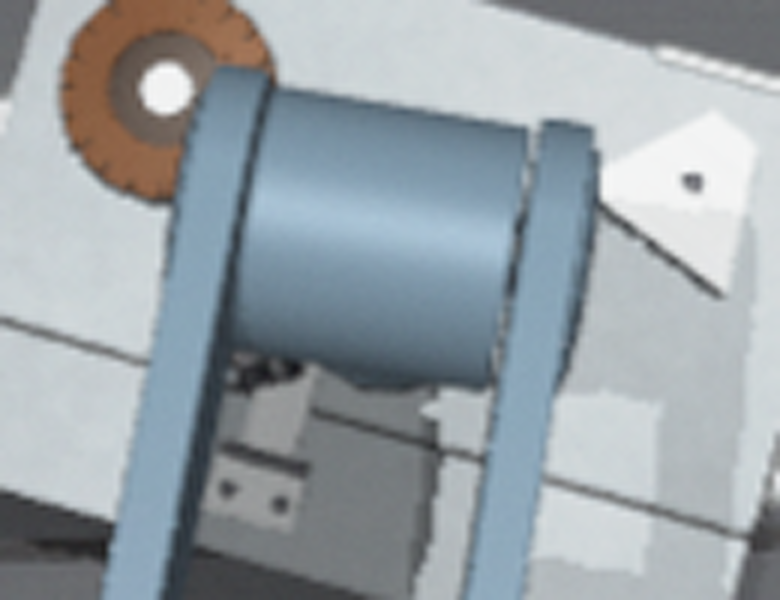

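Emit:
drive_tool:
  commands:
    - {"dx":-0.1,"dy":0,"dz":2,"turn":0,"gripper":0.5}
    - {"dx":-0.1,"dy":0,"dz":4,"turn":0,"gripper":0.5}
    - {"dx":-0.1,"dy":0,"dz":4.6,"turn":0,"gripper":0.5}
    - {"dx":-0.1,"dy":0,"dz":4.9,"turn":0,"gripper":0.5}
    - {"dx":-0.1,"dy":0,"dz":5.2,"turn":0,"gripper":0.5}
    - {"dx":-0.1,"dy":0,"dz":5.2,"turn":0,"gripper":0.5}
    - {"dx":-0.1,"dy":0,"dz":5.2,"turn":0,"gripper":0.5}

```text
time_s: 3.18
eef_pos: [0.517, 0.0205, 0.1487]
eef_rot: [0.0, 0.575, 0.818, 0.0]
wrist_force: [0.0, 0.3, 0.4]
opening: 0.5
```

```bash
python3 -c "
from h import *
delta([.5165,.0215,.147])
c=cam('scene'); crop(c,250,170,65,50,12,'pics/s4.png'); print(proj(c,ctrl.get_obs()['eef_pos']))
"
```

```text
t 3.175 pos [0.517  0.0205 0.1487] yaw 109.82 tilt [ 7.e-04 -1.e-04 -1.e+00] d cm [ 0.11 -0.01  0.17] F [0.  0.3 0.4] T [ 0.01 -0.01  0.01] open 0.5
[283.21925209 204.47214816]
```

View pics/s4.png

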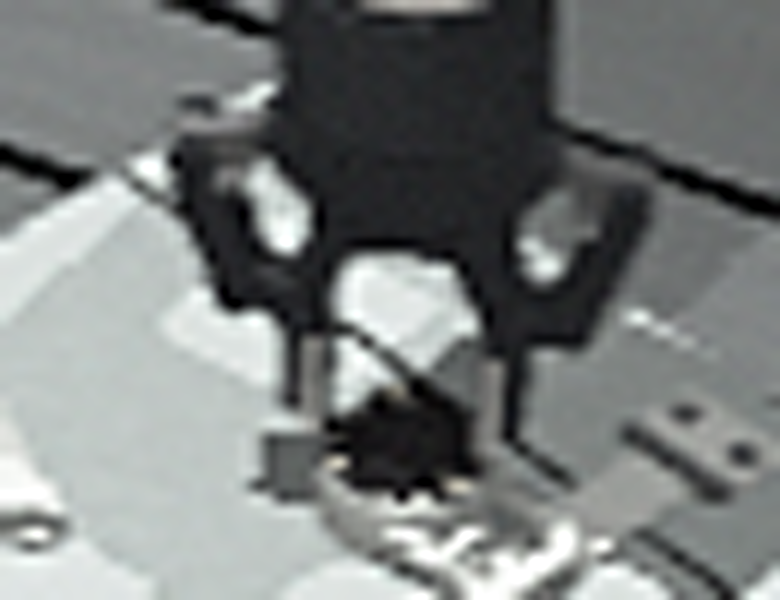

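Emit:
drive_tool:
  commands:
    - {"dx":0,"dy":0,"dz":0.15,"turn":0,"gripper":0.5}
    - {"dx":0,"dy":0,"dz":0.15,"turn":0,"gripper":0.7}
    - {"dx":0,"dy":0,"dz":0.15,"turn":0,"gripper":1}
    - {"dx":0,"dy":0,"dz":0.15,"turn":0,"gripper":1}
    - {"dx":0,"dy":0,"dz":0.15,"turn":0,"gripper":1}
    - {"dx":0,"dy":0,"dz":0.15,"turn":0,"gripper":1}
    - {"dx":0,"dy":0,"dz":0.15,"turn":0,"gripper":1}

```text
time_s: 4.1
eef_pos: [0.5167, 0.0207, 0.147]
eef_rot: [-0.0, 0.575, 0.818, 0.0]
wrist_force: [-3.4, 1.3, 5.9]
opening: 0.224
```

```bash
python3 -c "
from h import *
delta([.5165,.0215,.147])
c=cam('scene'); crop(c,250,170,65,50,12,'pics/s5.png')
"
```

```text
t 4.1 pos [0.5167 0.0207 0.147 ] yaw 109.83 tilt [-1.e-04  2.e-04 -1.e+00] d cm [ 0.08  0.01 -0.  ] F [-3.4  1.3  5.9] T [0.34 0.46 0.03] open 0.224
```

View pics/s5.png

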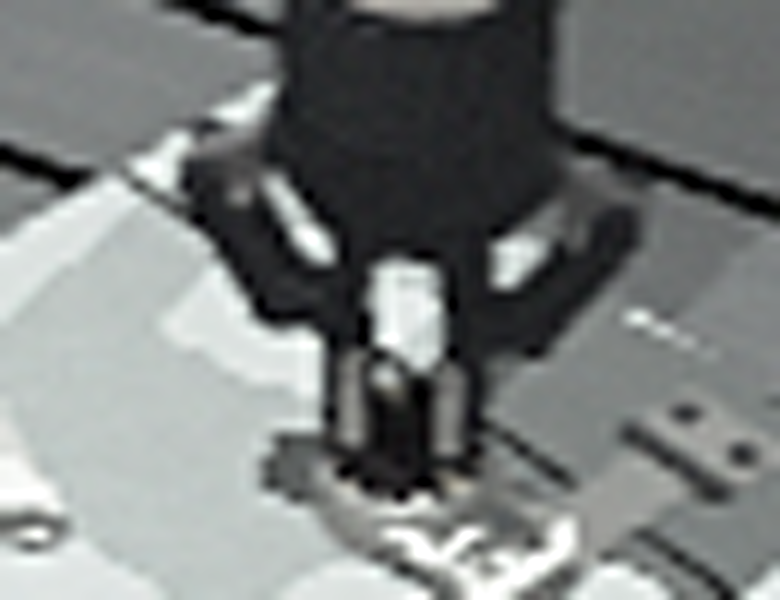

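Emit:
drive_tool:
  commands:
    - {"dx":0,"dy":0,"dz":0,"turn":-6,"gripper":1}
    - {"dx":0,"dy":0,"dz":0,"turn":-12,"gripper":1}
    - {"dx":0,"dy":0,"dz":0,"turn":-18,"gripper":1}
    - {"dx":0,"dy":0,"dz":0,"turn":-24,"gripper":1}
    - {"dx":0,"dy":0,"dz":0,"turn":-30,"gripper":1}
    - {"dx":0,"dy":0,"dz":0,"turn":-36,"gripper":1}
    - {"dx":0,"dy":0,"dz":0,"turn":-42,"gripper":1}
    - {"dx":0,"dy":0,"dz":0,"turn":-48,"gripper":1}
    - {"dx":0,"dy":0,"dz":0,"turn":-54,"gripper":1}
    - {"dx":0,"dy":0,"dz":0,"turn":-60,"gripper":1}
    - {"dx":0,"dy":0,"dz":0,"turn":-66,"gripper":1}
    - {"dx":0,"dy":0,"dz":0,"turn":-66,"gripper":1}
    - {"dx":0,"dy":0,"dz":0,"turn":-66,"gripper":1}

```text
time_s: 5.78
eef_pos: [0.5233, 0.0441, 0.1506]
eef_rot: [0.004, 0.057, 0.998, -0.025]
wrist_force: [-8.3, -14.2, 31.2]
opening: 0.222
```

```bash
python3 -c "
from h import *
delta([.5165,.0215,.147],164)
c=cam('scene'); crop(c,250,170,65,50,12,'pics/s6.png')
"
```

```text
t 5.775 pos [0.5233 0.0441 0.1506] yaw 173.5 tilt [ 0.0051 -0.051  -0.9987] d cm [ 0.43 -2.31  0.47] F [ -8.3 -14.2  31.2] T [-2.63  1.39 -0.15] open 0.222
turn 9.5
```

View pics/s6.png

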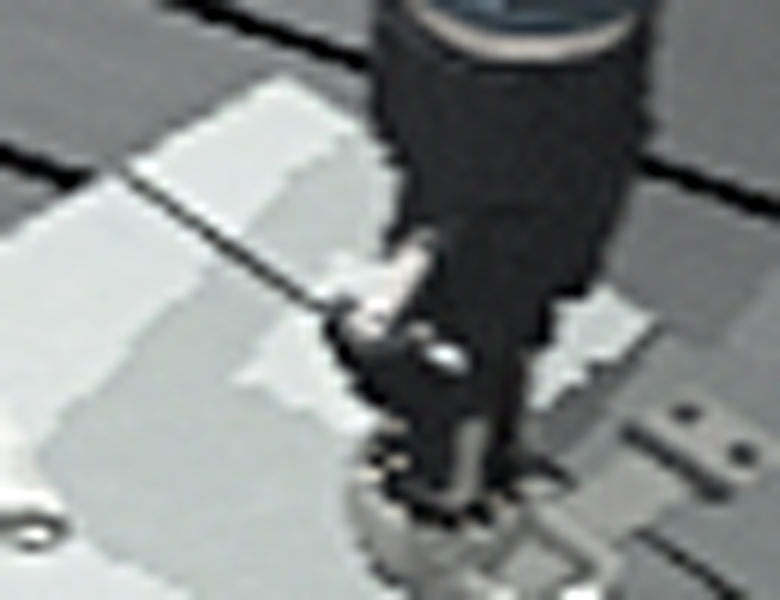

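```bash
python3 -c "
from h import *
o=ctrl.get_obs(); print(np.round(o['q'],3),np.round(o['dq'],3),np.round(o['joint_efforts'],1)); delta([.5165,.0215,.147])
"
```

```text
[-0.112  0.171  1.812 -0.055  1.149 -3.117] [-0.001 -0.004  0.002  0.004  0.005  0.   ] [  7.2 -25.9 -22.4   4.5  -2.3  -0. ]
t 5.825 pos [0.5232 0.0442 0.1506] yaw 173.49 tilt [ 0.0047 -0.0508 -0.9987] d cm [ 0.41 -2.31  0.47] F [ -7.5 -14.   30.7] T [-2.66  1.51 -0.16] open 0.226
```

Emit:
drive_tool:
  commands:
    - {"dx":0,"dy":0,"dz":0,"turn":4,"gripper":1}
    - {"dx":0,"dy":0,"dz":0,"turn":8,"gripper":1}

```text
time_s: 6.08
eef_pos: [0.5236, 0.0442, 0.1508]
eef_rot: [0.006, 0.127, 0.992, -0.025]
wrist_force: [-5.7, -13.7, 29.3]
opening: 0.226
```

```bash
python3 -c "
from h import *
o=ctrl.get_obs(); print(np.round(o['q'],3),np.round(o['dq'],3),np.round(o['joint_efforts'],1)); delta([.5165,.0215,.147])
"
```

```text
[-0.112  0.17   1.811 -0.054  1.149 -2.976] [ 0.001 -0.001 -0.    -0.002 -0.006  0.554] [  7.2 -26.3 -21.6   4.4  -1.4  -0.7]
t 6.075 pos [0.5236 0.0442 0.1508] yaw 165.37 tilt [ 0.0061 -0.0506 -0.9987] d cm [ 0.12 -2.36  0.49] F [ -5.7 -13.7  29.3] T [-2.63  0.9  -0.04] open 0.226
```

Emit:
drive_tool:
  commands:
    - {"dx":0,"dy":0,"dz":0,"turn":0,"gripper":0.9}
    - {"dx":0,"dy":0,"dz":0,"turn":0,"gripper":0.6}
    - {"dx":0,"dy":0,"dz":0,"turn":0,"gripper":0.5}
    - {"dx":0,"dy":0,"dz":0,"turn":0,"gripper":0.5}
    - {"dx":0,"dy":0,"dz":0,"turn":0,"gripper":0.5}

```text
time_s: 6.7
eef_pos: [0.5191, 0.0488, 0.1446]
eef_rot: [0.001, 0.126, 0.992, -0.021]
wrist_force: [0.8, -0.3, 0.0]
opening: 0.506
```

```bash
python3 -c "
from h import *
o=ctrl.get_obs(); print(np.round(o['q'],3),np.round(o['dq'],3),np.round(o['joint_efforts'],1)); delta([.5165,.0215,.147])
c=cam('scene'); crop(c,250,170,65,50,12,'pics/s7.png')
"
```

```text
[-0.108  0.176  1.818 -0.046  1.147 -2.978] [-0.001 -0.003 -0.002  0.001  0.001  0.002] [ -0.  -40.7 -31.5  -0.2  -0.    0. ]
t 6.7 pos [0.5191 0.0488 0.1446] yaw 165.51 tilt [-0.0042 -0.042  -0.9991] d cm [-0.43 -2.72 -0.12] F [ 0.8 -0.3  0. ] T [-0.02 -0.01 -0.02] open 0.506
```

View pics/s7.png

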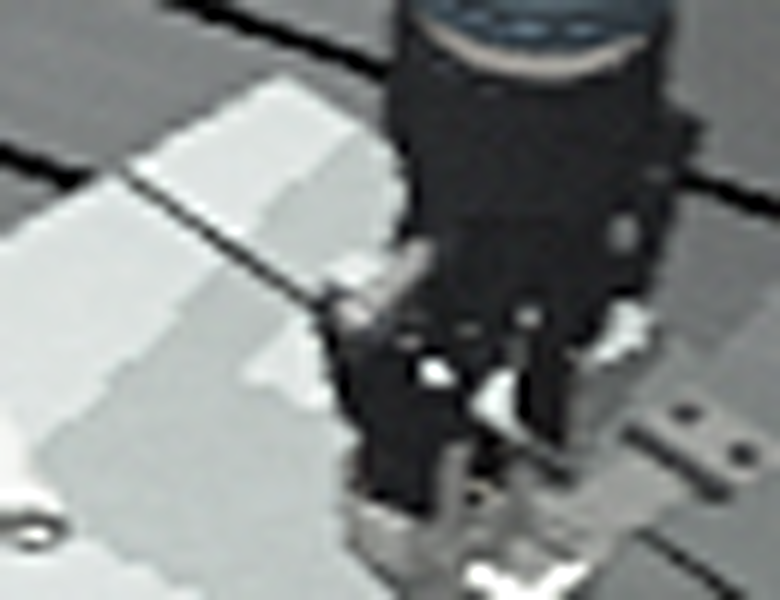

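Emit:
drive_tool:
  commands:
    - {"dx":0,"dy":0,"dz":-3,"turn":0,"gripper":0.5}
    - {"dx":0,"dy":0,"dz":-6,"turn":0,"gripper":0.5}
    - {"dx":0,"dy":5,"dz":-8,"turn":10,"gripper":0.5}
    - {"dx":0,"dy":11,"dz":-8,"turn":20,"gripper":0.5}
    - {"dx":0,"dy":17,"dz":-8,"turn":30,"gripper":0.5}
    - {"dx":0,"dy":20,"dz":-8,"turn":40,"gripper":0.5}
    - {"dx":0,"dy":20,"dz":-8,"turn":40,"gripper":0.5}
    - {"dx":0,"dy":20,"dz":-8,"turn":40,"gripper":0.5}

```text
time_s: 7.75
eef_pos: [0.5695, 0.245, 0.2164]
eef_rot: [0.008, 0.457, 0.889, -0.02]
wrist_force: [0.1, -0.3, -0.7]
opening: 0.501
```

```bash
python3 -c "
from h import *
delta([.5165,.0215,.147])
c=cam('scene'); crop(c,250,180,65,50,12,'pics/s8.png')
c=cam('top'); crop(c,235,170,65,50,12,'pics/t8.png'); cv2.imwrite('pics/t8raw.png',c['image'][:,:,::-1])
"
```

```text
t 7.75 pos [0.5695 0.245  0.2164] yaw 125.65 tilt [-0.004  -0.0428 -0.9991] d cm [-14.83 -17.12   7.91] F [ 0.1 -0.3 -0.7] T [ 0.06  0.01 -0.04] open 0.501
```

View pics/s8.png

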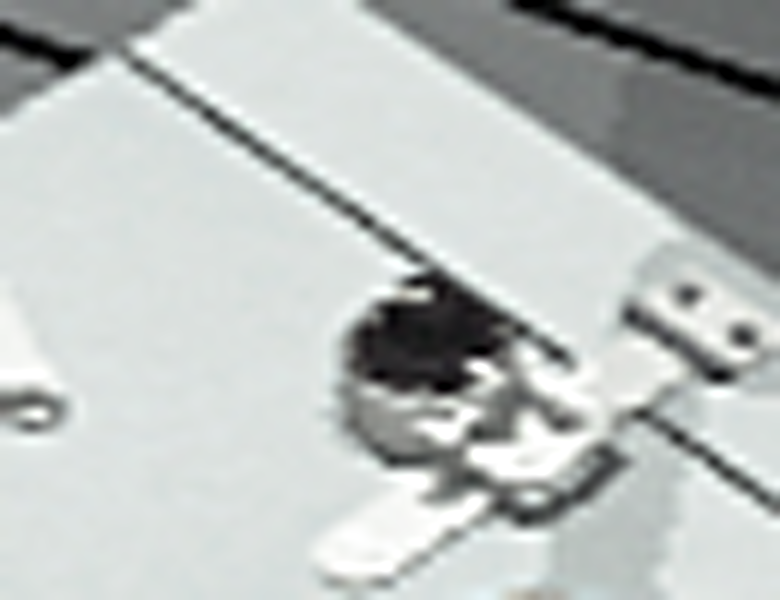

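View pics/t8.png

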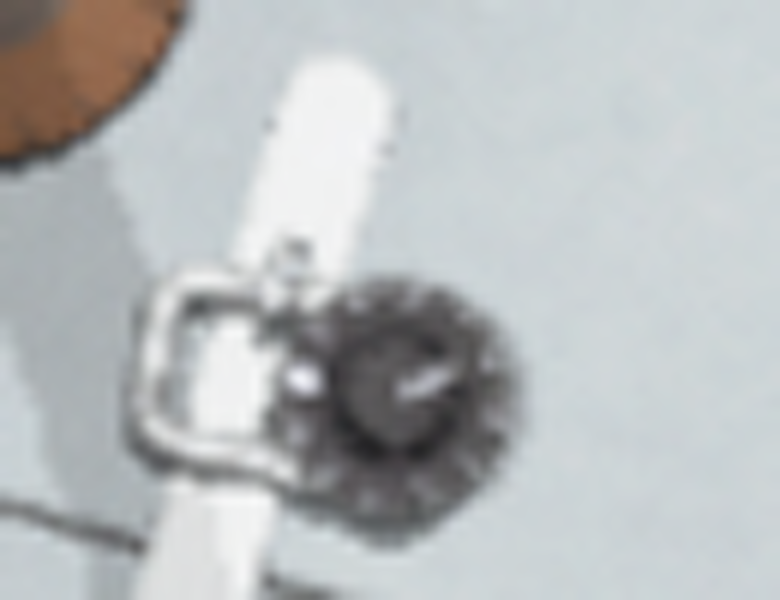

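```bash
python3 - <<'E'
from h import *
c=cam('top'); crop(c,254,188,30,30,25,'pics/t9.png')
s=cam('scene'); crop(s,275,198,24,24,25,'pics/s9.png')
im=c["image"].astype(int).mean(2); np.set_printoptions(linewidth=250)
print(im[194:212,257:280].astype(int))
E
```

```text
[[221 213 179 204 228 198 152 150 129 121 112 113 149 136 119 148 182 203 207 209 210 211 211]
 [194 166 139 192 184 130 106 146 127  86  88 112 125 106  97 109 136 175 198 206 211 212 210]
 [120 103 102 123 129 108  88  87  87  82  82  81  85  86  88  88 129 139 154 190 208 210 211]
 [110 101 101 121 136 111  85  82  80  75  68  69  72  79  84  85  87 101 124 162 195 207 208]
 [153 143 104  91 113 107  79  68  68  71  78  79  69  58  63  81  87  88 113 156 175 199 210]
 [213 182 118  95  88  85  69  70  81  76  85  87  78  65  60  85  91  87 127 138 164 197 208]
 [223 169 166 162 117  67  67  75  87  94  88  88  88 110 119 117 100  88 140 138 155 181 200]
 [195 159 225 231 165  66  64  76  84  89  87 113 127 163 170 132  87  82  88 102 133 169 199]
 [195 130 158 191 147  74  66  85  92  86  87 146 168 165 121  66  61  77  87 107 129 166 201]
 [179 112  99  87  77  67  59  80  92  89  87 111 102  84  73  69  64  76  96 114 143 173 202]
 [122 115 113  96  81  66  49  70  86  86  86  84  84  81  62  57  70  82 120 134 146 170 200]
 [121 112 140 118  87  66  48  44  72  83  85  87  81  69  55  49  77  86 112 141 157 174 199]
 [136 123 155 132  87  77  64  52  45  60  77  81  67  50  53  66  79  86  89  96 156 186 203]
 [183 151 134 104  86  88  71  50  36  38  57  56  38  41  63  80  97  92  96 114 160 199 210]
 [211 198 165 107  99 105  94  76  61  54  61  66  62  65  80  86 110 120 106 154 186 201 209]
 [174 216 191 123 135 134 105  87  85  82  78  77  94  94  86  87  89 131 132 162 200 210 209]
 [148 129 154 134 138 122  90  88  98  94  88  87 111 113  98  94  95 114 162 187 203 209 209]
 [217 144 113 100  97  95  98  98 121 111  93  91  87 114 118 107 114 167 192 203 210 209 208]]
```

View pics/t9.png

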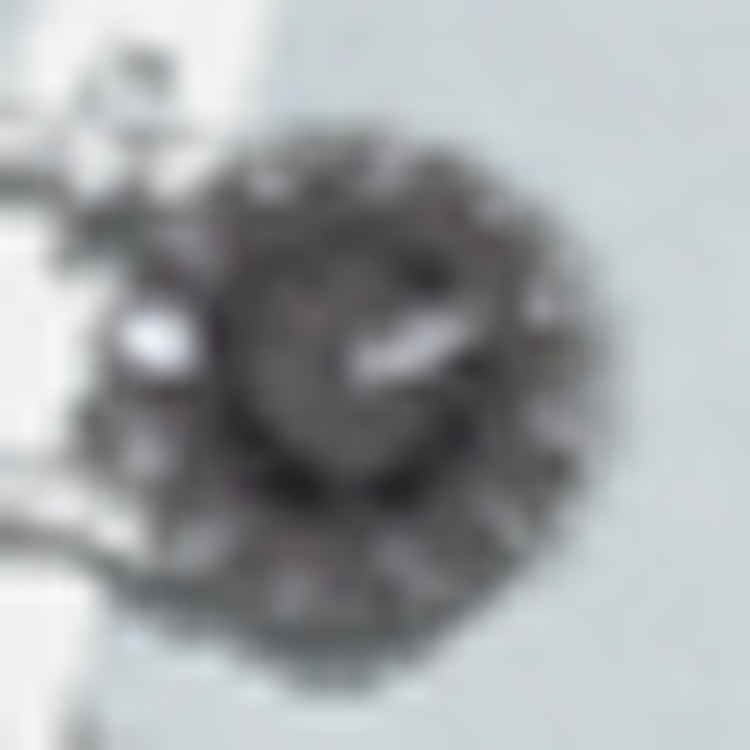

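View pics/s9.png

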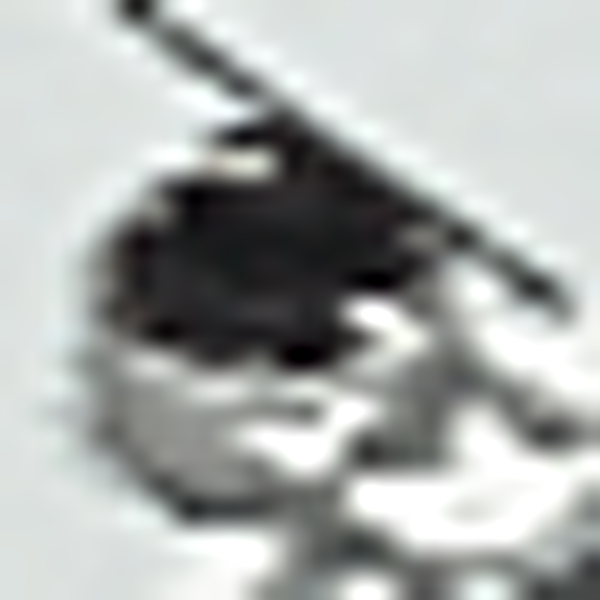

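```bash
cat >> h.py <<'E'
def lockfit(c,pts,s,off,ptr=None):
    """pts: {k:(u,v)} in crop px; mark k is k*30deg clockwise of index"""
    k=np.array(list(pts)); P=np.array([ray(c,((p[0]+.5)/s-.5+off[0],(p[1]+.5)/s-.5+off[1]),.134)[:2] for p in pts.values()])
    a=-np.radians(30*k); n=len(k)
    A=np.zeros((2*n,4)); A[0::2,0]=1;A[1::2,1]=1
    A[0::2,2]=np.cos(a);A[0::2,3]=-np.sin(a);A[1::2,2]=np.sin(a);A[1::2,3]=np.cos(a)
    x,res,_,_=np.linalg.lstsq(A,P.ravel(),rcond=None)
    print("centre",np.round(x[:2],4),"r",round(np.hypot(x[2],x[3]),4),"yaw",round(np.degrees(np.arctan2(x[3],x[2])),1),"rms mm",round(1000*np.sqrt(res[0]/n),2) if len(res) else '')
    if ptr is not None:
        q=[ray(c,((p[0]+.5)/s-.5+off[0],(p[1]+.5)/s-.5+off[1]),.152)[:2] for p in ptr]
        d=q[1]-q[0]; print("dial deg",(np.degrees(np.arctan2(x[3],x[2])-np.arctan2(d[1],d[0])))%360)
    return x
E
python3 - <<'E'
from h import *
c=cam("top")
lockfit(c,{0:(160,342),1:(190,240),2:(265,180),3:(390,165),4:(490,205),5:(545,303),6:(555,425),7:(505,520),8:(420,580),9:(293,588),10:(205,540),11:(140,450)},25,(254,188),[(355,375),(465,325)])
p=lambda u,v,s,o:ray(c,((u+.5)/s-.5+o[0],(v+.5)/s-.5+o[1]),.121)
print("bow corners t8",p(160,290,12,(235,170)),p(145,425,12,(235,170)), "staple top", ray(c,((292+.5)/12-.5+235,(245+.5)/12-.5+170),.14), ray(c,((280+.5)/12-.5+235,(310+.5)/12-.5+170),.14))
E
```

```text
centre [0.5196 0.0319] r 0.022 yaw 78.0 rms mm 1.04
dial deg 144.5834609291164
bow corners t8 [0.54493108 0.08252646 0.121     ] [0.51558769 0.08623345 0.121     ] staple top [0.55228271 0.0530653  0.14      ] [0.53834575 0.05586926 0.14      ]
```

```bash
python3 -c "
from h import *
delta([.5196,.0319,.18],112); delta([.5196,.0319,.147],112)
"
```

```text
t 8.0 pos [0.57   0.2444 0.2171] yaw 125.47 tilt [-0.003  -0.0422 -0.9991] d cm [-14.26 -16.32   4.62] F [-0.  -0.1 -0.2] T [-0.03 -0.04 -0.02] open 0.497
turn 13.47
t 8.0 pos [0.57   0.2444 0.2171] yaw 125.47 tilt [-0.003  -0.0422 -0.9991] d cm [-14.15 -16.23   7.91] F [-0.  -0.1 -0.2] T [-0.03 -0.04 -0.02] open 0.497
turn 13.47
```

Emit:
drive_tool:
  commands:
    - {"dx":-3.5,"dy":-4,"dz":0,"turn":6,"gripper":0.5}
    - {"dx":-7,"dy":-8,"dz":0,"turn":13,"gripper":0.5}
    - {"dx":-11,"dy":-12.5,"dz":1,"turn":13,"gripper":0.5}
    - {"dx":-14.2,"dy":-16.3,"dz":3,"turn":13,"gripper":0.5}
    - {"dx":-14.2,"dy":-16.3,"dz":4.6,"turn":13,"gripper":0.5}
    - {"dx":-14.2,"dy":-16.3,"dz":4.6,"turn":13,"gripper":0.5}
    - {"dx":-14.2,"dy":-16.3,"dz":4.6,"turn":13,"gripper":0.5}

```text
time_s: 8.88
eef_pos: [0.52, 0.0342, 0.1805]
eef_rot: [0.011, 0.555, 0.832, -0.018]
wrist_force: [0.7, 1.3, -0.2]
opening: 0.502
```

```bash
python3 -c "
from h import *
delta([.5196,.0319,.1475],112)
c=cam('scene'); crop(c,250,170,65,50,12,'pics/s10.png')
"
```

```text
t 8.875 pos [0.52   0.0342 0.1805] yaw 112.58 tilt [-0.0022 -0.0421 -0.9991] d cm [-0.08 -0.07  3.31] F [ 0.7  1.3 -0.2] T [ 0.02  0.06 -0.02] open 0.502
turn 0.58
```

View pics/s10.png

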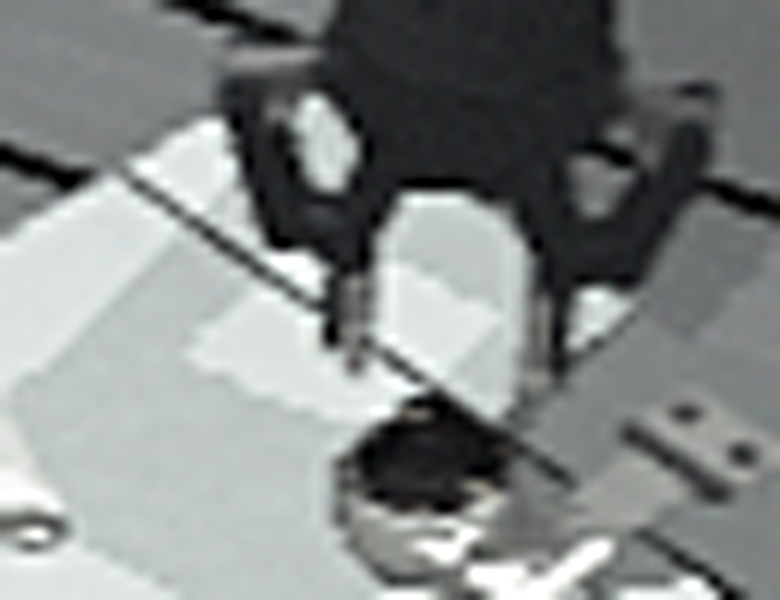

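Emit:
drive_tool:
  commands:
    - {"dx":-0.1,"dy":-0.1,"dz":1.5,"turn":0,"gripper":0.5}
    - {"dx":-0.1,"dy":-0.1,"dz":2.6,"turn":0,"gripper":0.5}
    - {"dx":-0.1,"dy":-0.1,"dz":3.2,"turn":0,"gripper":0.5}
    - {"dx":-0.1,"dy":-0.1,"dz":3.2,"turn":0,"gripper":0.6}
    - {"dx":-0.1,"dy":-0.1,"dz":3.2,"turn":0,"gripper":1}
    - {"dx":-0.1,"dy":-0.1,"dz":3.2,"turn":0,"gripper":1}
    - {"dx":-0.1,"dy":-0.1,"dz":3.2,"turn":0,"gripper":1}
    - {"dx":-0.1,"dy":-0.1,"dz":3.2,"turn":0,"gripper":1}

```text
time_s: 9.93
eef_pos: [0.5195, 0.0306, 0.1489]
eef_rot: [0.011, 0.556, 0.831, -0.018]
wrist_force: [-1.1, 0.2, 5.3]
opening: 0.223
```

```bash
python3 -c "
from h import *
delta([.5196,.0319,.147],112)
"
```

```text
t 9.925 pos [0.5195 0.0306 0.1489] yaw 112.5 tilt [-0.0015 -0.0425 -0.9991] d cm [0.12 0.07 0.18] F [-1.1  0.2  5.3] T [0.02 0.13 0.03] open 0.223
turn 0.5
```

Emit:
drive_tool:
  commands:
    - {"dx":0,"dy":0,"dz":0,"turn":-5,"gripper":1}
    - {"dx":0,"dy":0,"dz":0,"turn":-10,"gripper":1}
    - {"dx":0,"dy":0,"dz":0,"turn":-15,"gripper":1}
    - {"dx":0,"dy":0,"dz":0,"turn":-20,"gripper":1}
    - {"dx":0,"dy":0,"dz":0,"turn":-25,"gripper":1}
    - {"dx":0,"dy":0,"dz":0,"turn":-30,"gripper":1}
    - {"dx":0,"dy":0,"dz":0,"turn":-35,"gripper":1}
    - {"dx":0,"dy":0,"dz":0,"turn":-38,"gripper":1}
    - {"dx":0,"dy":0,"dz":0,"turn":-38,"gripper":1}

```text
time_s: 11.05
eef_pos: [0.5203, 0.0303, 0.1489]
eef_rot: [0.006, 0.255, 0.967, -0.021]
wrist_force: [3.4, -1.3, 2.0]
opening: 0.224
```

```bash
python3 -c "
from h import *
o=ctrl.get_obs(); print(np.round(o['q'],3))
delta([.5196,.0319,.147],112)
c=cam('scene'); crop(c,250,170,65,50,12,'pics/s11.png')
"
```

```text
[-0.144  0.166  1.821 -0.047  1.149 -2.751]
t 11.05 pos [0.5203 0.0303 0.1489] yaw 150.46 tilt [ 4.000e-04 -4.290e-02 -9.991e-01] d cm [0.14 0.11 0.18] F [ 3.4 -1.3  2. ] T [-0.26 -0.82 -0.06] open 0.224
turn 38.46
```

View pics/s11.png

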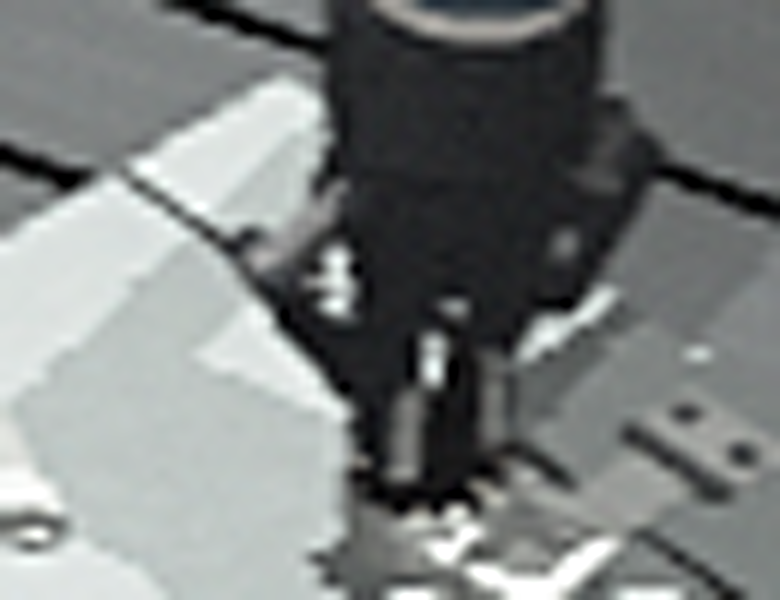

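Emit:
drive_tool:
  commands:
    - {"dx":0,"dy":0,"dz":0,"turn":0,"gripper":0.8}
    - {"dx":0,"dy":0,"dz":0,"turn":0,"gripper":0.5}
    - {"dx":0,"dy":0,"dz":0,"turn":0,"gripper":0.5}
    - {"dx":0,"dy":0,"dz":-3,"turn":0,"gripper":0.5}
    - {"dx":0,"dy":0,"dz":-7,"turn":10,"gripper":0.5}
    - {"dx":3,"dy":5,"dz":-8,"turn":20,"gripper":0.3}
    - {"dx":6,"dy":10,"dz":-8,"turn":30,"gripper":0}
    - {"dx":9,"dy":15,"dz":-8,"turn":40,"gripper":0}
    - {"dx":10,"dy":17,"dz":-8,"turn":50,"gripper":0}
    - {"dx":10,"dy":17,"dz":-8,"turn":60,"gripper":0}
    - {"dx":10,"dy":17,"dz":-8,"turn":70,"gripper":0}
    - {"dx":10,"dy":17,"dz":-8,"turn":80,"gripper":0}

```text
time_s: 12.6
eef_pos: [0.5145, 0.2314, 0.2186]
eef_rot: [0.016, 0.818, 0.575, -0.015]
wrist_force: [0.1, -1.0, 0.4]
opening: 1.001
```

```bash
python3 -c "
from h import *
delta([.5165,.0215,.147])
c=cam('top'); crop(c,254,188,30,30,25,'pics/t12.png');crop(c,235,170,65,50,12,'pics/t12b.png')
"
```

```text
t 12.6 pos [0.5145 0.2314 0.2186] yaw 70.18 tilt [-0.0061 -0.0427 -0.9991] d cm [-19.36   7.23   8.04] F [ 0.1 -1.   0.4] T [ 0.04 -0.    0.01] open 1.001
```

View pics/t12.png

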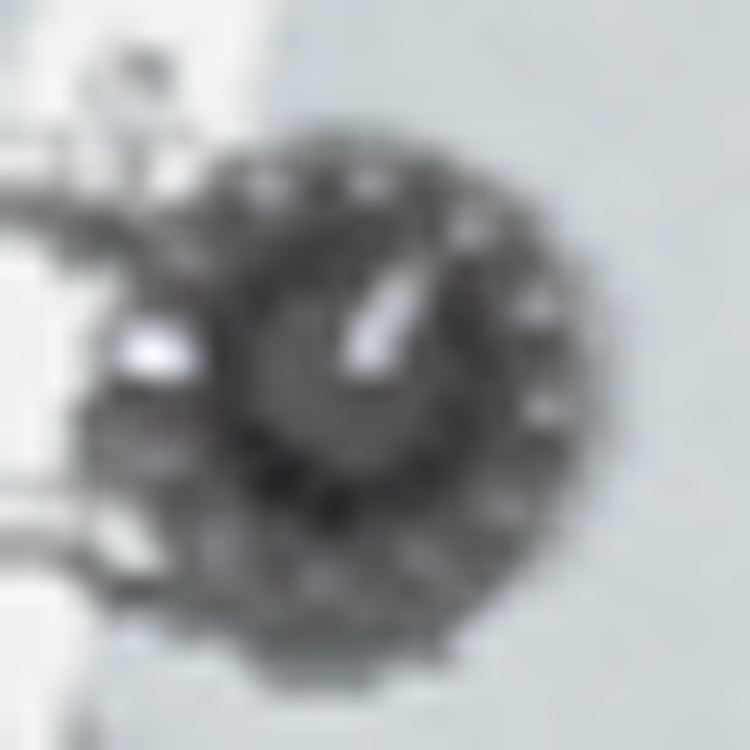

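View pics/t12b.png

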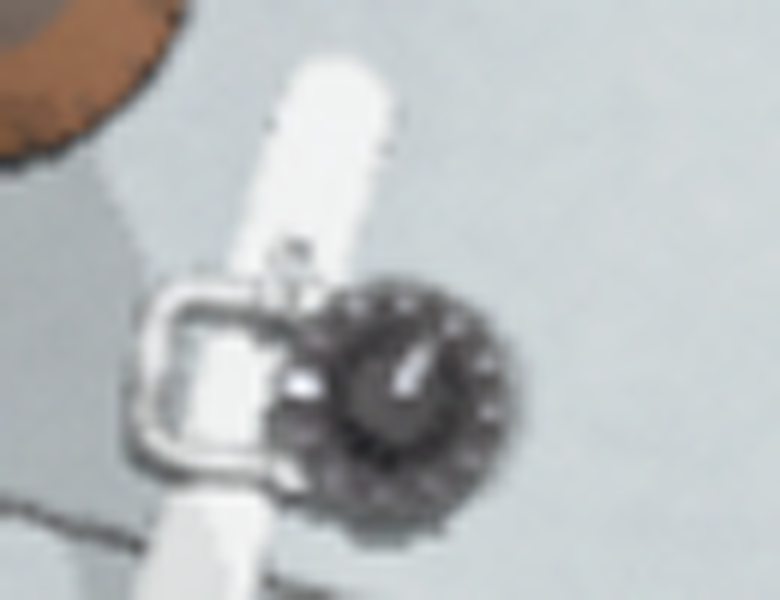

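```bash
python3 - <<'E'
from h import *
c=cam("top")
x=lockfit(c,{0:(155,352),1:(190,250),2:(265,187),3:(370,183),4:(470,228),5:(537,308),6:(545,407),7:(500,505),8:(425,560),9:(318,578),10:(215,545),11:(150,455)},25,(254,188),[(363,368),(425,258)])
delta([x[0],x[1],.18],-9); delta([x[0],x[1],.125],-9)
E
```

```text
centre [0.5194 0.032 ] r 0.0208 yaw 80.7 rms mm 0.68
dial deg 111.02340673178867
t 12.7 pos [0.5147 0.2312 0.2187] yaw 70.42 tilt [-0.0057 -0.0427 -0.9991] d cm [-18.43   7.08   4.71] F [-0.3  0.2  0.7] T [ 0.03 -0.04  0.07] open 1.0
turn 79.42
t 12.7 pos [0.5147 0.2312 0.2187] yaw 70.42 tilt [-0.0057 -0.0427 -0.9991] d cm [-18.2    7.03  10.21] F [-0.3  0.2  0.7] T [ 0.03 -0.04  0.07] open 1.0
turn 79.42
```

Emit:
drive_tool:
  commands:
    - {"dx":-4,"dy":1.5,"dz":0,"turn":10,"gripper":0}
    - {"dx":-8,"dy":3,"dz":0,"turn":20,"gripper":0}
    - {"dx":-12,"dy":4.5,"dz":0,"turn":30,"gripper":0}
    - {"dx":-16,"dy":6,"dz":1,"turn":40,"gripper":0}
    - {"dx":-18.4,"dy":7.1,"dz":2.5,"turn":50,"gripper":0}
    - {"dx":-18.4,"dy":7.1,"dz":3,"turn":60,"gripper":0}
    - {"dx":-18.4,"dy":7.1,"dz":3,"turn":70,"gripper":0}
    - {"dx":-18.4,"dy":7.1,"dz":3,"turn":79.5,"gripper":0}
    - {"dx":-18.4,"dy":7.1,"dz":3,"turn":79.5,"gripper":0}
    - {"dx":-18.4,"dy":7.1,"dz":3,"turn":79.5,"gripper":0}

```text
time_s: 13.95
eef_pos: [0.5209, 0.033, 0.1977]
eef_rot: [0.021, 0.997, -0.076, -0.0]
wrist_force: [-0.6, 1.1, 0.4]
opening: 1.006
```

```bash
python3 -c "
from h import *
delta([.5194,.032,.16],-9.3);delta([.5194,.032,.119],-9.3)
c=cam('scene'); crop(c,250,170,65,50,12,'pics/s13.png')
"
```

```text
t 13.95 pos [0.5209 0.033  0.1977] yaw -8.73 tilt [-0.0038 -0.0421 -0.9991] d cm [-0.14 -0.04  3.78] F [-0.6  1.1  0.4] T [-0.01  0.05  0.  ] open 1.006
turn 0.57
t 13.95 pos [0.5209 0.033  0.1977] yaw -8.73 tilt [-0.0038 -0.0421 -0.9991] d cm [-0.15 -0.21  7.87] F [-0.6  1.1  0.4] T [-0.01  0.05  0.  ] open 1.006
turn 0.57
```

View pics/s13.png

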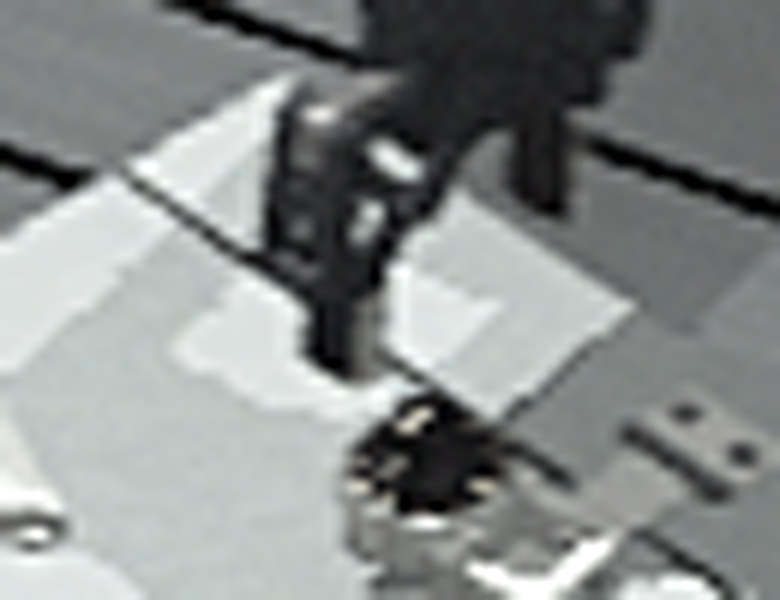

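Emit:
drive_tool:
  commands:
    - {"dx":-0.2,"dy":-0.2,"dz":2.5,"turn":0.5,"gripper":0}
    - {"dx":-0.2,"dy":-0.2,"dz":5,"turn":0.5,"gripper":0}
    - {"dx":-0.2,"dy":-0.2,"dz":6.5,"turn":0.5,"gripper":0}
    - {"dx":-0.2,"dy":-0.2,"dz":7.4,"turn":0.5,"gripper":0}
    - {"dx":-0.2,"dy":-0.2,"dz":7.8,"turn":0.5,"gripper":0}
    - {"dx":-0.2,"dy":-0.2,"dz":7.8,"turn":0.5,"gripper":0}
    - {"dx":-0.2,"dy":-0.2,"dz":7.8,"turn":0.5,"gripper":0}

```text
time_s: 14.88
eef_pos: [0.5197, 0.0319, 0.1206]
eef_rot: [0.021, 0.996, -0.083, 0.001]
wrist_force: [0.6, 0.4, 0.3]
opening: 0.998
```

```bash
python3 -c "
from h import *
delta([.5194,.032,.119],-9.3)
c=cam('scene'); crop(c,250,170,65,50,12,'pics/s14.png')
"
```

```text
t 14.875 pos [0.5197 0.0319 0.1206] yaw -9.5 tilt [-0.0019 -0.0424 -0.9991] d cm [-0.04 -0.01  0.16] F [0.6 0.4 0.3] T [ 0.02 -0.01  0.01] open 0.998
turn -0.2
```

View pics/s14.png

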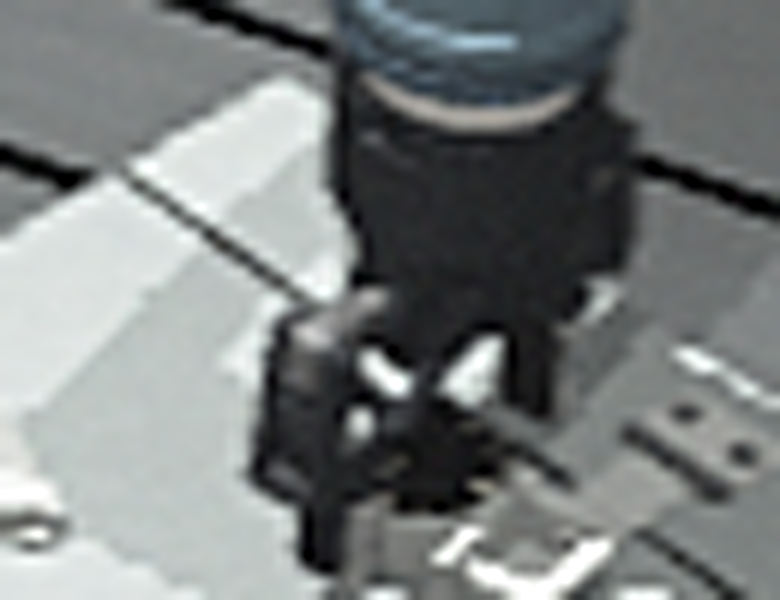

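Good straddle with no contact force. I'll close on the body.

Emit:
drive_tool:
  commands:
    - {"dx":0,"dy":0,"dz":0.1,"turn":0,"gripper":0.3}
    - {"dx":0,"dy":0,"dz":0.1,"turn":0,"gripper":0.45}
    - {"dx":0,"dy":0,"dz":0.1,"turn":0,"gripper":0.7}
    - {"dx":0,"dy":0,"dz":0.1,"turn":0,"gripper":0.7}
    - {"dx":0,"dy":0,"dz":0.1,"turn":0,"gripper":0.7}
    - {"dx":0,"dy":0,"dz":0.1,"turn":0,"gripper":0.7}

```text
time_s: 15.68
eef_pos: [0.5196, 0.0318, 0.1196]
eef_rot: [0.021, 0.996, -0.083, 0.001]
wrist_force: [-1.0, 0.2, 5.5]
opening: 0.583
```

```bash
python3 -c "
from h import *
delta([.5194,.032,.119],-9.3)
c=cam('scene'); crop(c,250,170,65,50,12,'pics/s15.png')
"
```

```text
t 15.675 pos [0.5196 0.0318 0.1196] yaw -9.51 tilt [-0.0022 -0.0424 -0.9991] d cm [-0.03 -0.02  0.06] F [-1.   0.2  5.5] T [ 0.02  0.21 -0.07] open 0.583
turn -0.21
```

View pics/s15.png

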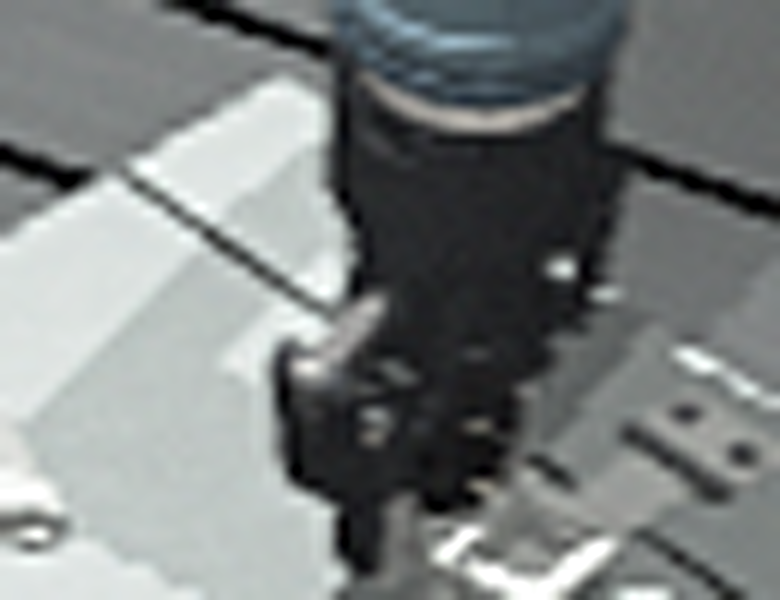

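Emit:
drive_tool:
  commands:
    - {"dx":0,"dy":0.1,"dz":-0.1,"turn":2.5,"gripper":0.7}
    - {"dx":0,"dy":0.3,"dz":-0.1,"turn":5,"gripper":0.7}
    - {"dx":0,"dy":0.5,"dz":-0.1,"turn":7.5,"gripper":0.7}
    - {"dx":0,"dy":0.5,"dz":-0.1,"turn":7.5,"gripper":0.7}

```text
time_s: 16.23
eef_pos: [0.518, 0.0271, 0.1196]
eef_rot: [0.021, 0.989, -0.148, 0.001]
wrist_force: [0.1, 1.6, -2.0]
opening: 0.59
```

```bash
python3 -c "
from h import *
delta([.5194,.032,.119],-9.3)
"
```

```text
t 16.225 pos [0.518  0.0271 0.1196] yaw -16.99 tilt [-0.0041 -0.0419 -0.9991] d cm [-0.01 -0.51  0.04] F [ 0.1  1.6 -2. ] T [-0.02  0.03  0.  ] open 0.59
turn -7.69
```

Emit:
drive_tool:
  commands:
    - {"dx":0,"dy":0.4,"dz":0,"turn":0,"gripper":0.7}
    - {"dx":0,"dy":0.8,"dz":0,"turn":0,"gripper":0.7}
    - {"dx":0,"dy":1.2,"dz":0,"turn":0,"gripper":0.7}
    - {"dx":0,"dy":1.6,"dz":0.1,"turn":0,"gripper":0.7}
    - {"dx":0,"dy":2,"dz":0.1,"turn":0,"gripper":0.7}
    - {"dx":0,"dy":2,"dz":0.1,"turn":0,"gripper":0.7}

```text
time_s: 16.98
eef_pos: [0.5122, 0.0077, 0.1198]
eef_rot: [0.021, 0.989, -0.148, 0.001]
wrist_force: [-0.4, 2.4, -3.2]
opening: 0.583
```

```bash
python3 -c "
from h import *
delta([.5194,.032,.119],-9.3)
c=cam('scene'); crop(c,250,170,65,50,12,'pics/s16.png')
"
```

```text
t 16.975 pos [0.5122 0.0077 0.1198] yaw -17.01 tilt [-0.0037 -0.0421 -0.9991] d cm [-0.03 -2.53 -0.02] F [-0.4  2.4 -3.2] T [0.45 0.01 0.07] open 0.583
turn -7.71
```

View pics/s16.png

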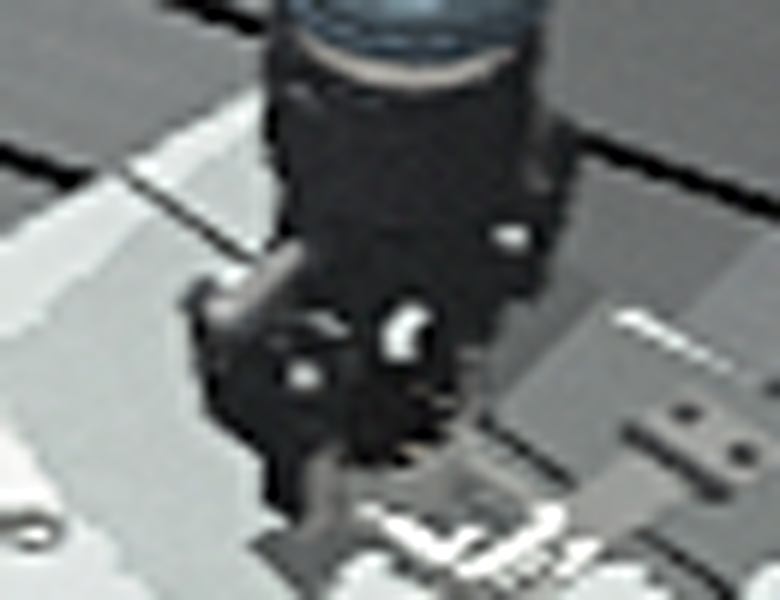

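Emit:
drive_tool:
  commands:
    - {"dx":0,"dy":0.3,"dz":0,"turn":0,"gripper":0.7}
    - {"dx":0,"dy":0.6,"dz":0,"turn":0,"gripper":0.7}
    - {"dx":0,"dy":0.9,"dz":0,"turn":0,"gripper":0.7}
    - {"dx":0,"dy":1.0,"dz":0,"turn":0,"gripper":0.7}

```text
time_s: 17.52
eef_pos: [0.5093, -0.0018, 0.1202]
eef_rot: [0.021, 0.989, -0.148, 0.001]
wrist_force: [-1.0, 5.0, -5.9]
opening: 0.585
```

```bash
python3 -c "
from h import *
delta([.5194,.032,.119],-9.3)
c=cam('scene'); crop(c,250,170,65,50,12,'pics/s17.png')
c=cam('top'); crop(c,235,170,65,50,12,'pics/t17.png')
"
```

```text
t 17.525 pos [ 0.5093 -0.0018  0.1202] yaw -17.01 tilt [-0.0038 -0.0421 -0.9991] d cm [-0.02 -3.53 -0.03] F [-1.   5.  -5.9] T [0.65 0.09 0.12] open 0.585
turn -7.71
```

View pics/s17.png

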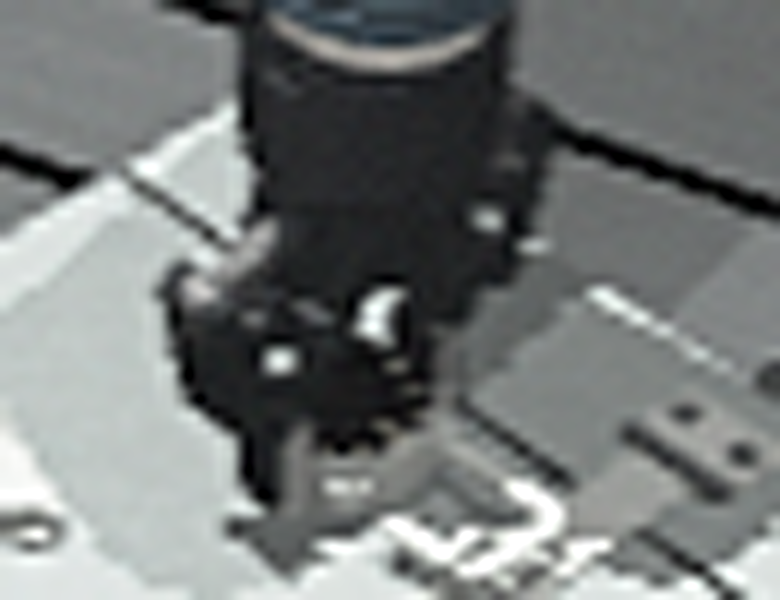

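View pics/t17.png

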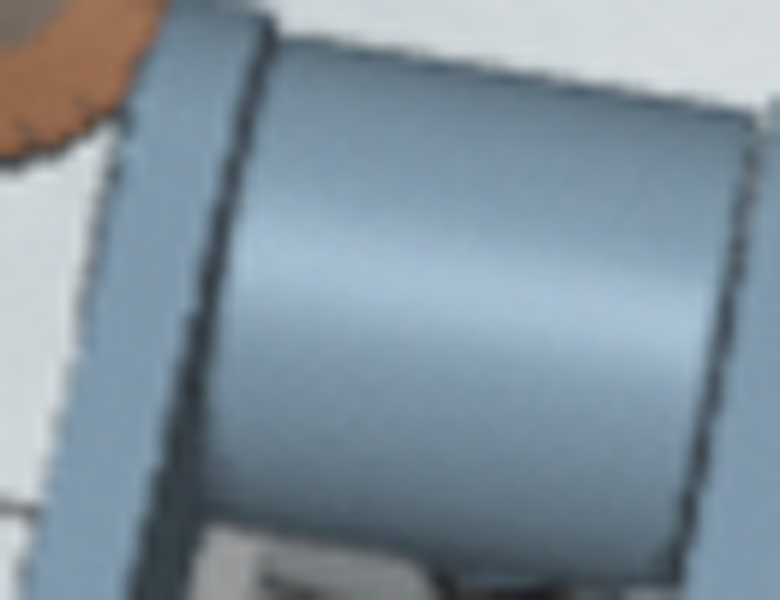

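Emit:
drive_tool:
  commands:
    - {"dx":0,"dy":0.1,"dz":0,"turn":0,"gripper":0.7}
    - {"dx":0,"dy":0.2,"dz":0,"turn":0,"gripper":0.7}
    - {"dx":0,"dy":0.3,"dz":0,"turn":0,"gripper":0.7}
    - {"dx":0,"dy":0.3,"dz":0,"turn":0,"gripper":0.7}

```text
time_s: 18.12
eef_pos: [0.509, -0.0038, 0.1206]
eef_rot: [0.02, 0.989, -0.148, 0.002]
wrist_force: [1.8, 8.0, -5.5]
opening: 0.585
```

Emit:
drive_tool:
  commands:
    - {"dx":0,"dy":0.1,"dz":0,"turn":0,"gripper":0.7}
    - {"dx":0,"dy":0.1,"dz":0,"turn":0,"gripper":0.7}

```text
time_s: 18.38
eef_pos: [0.509, -0.0039, 0.1206]
eef_rot: [0.02, 0.989, -0.148, 0.002]
wrist_force: [2.3, 12.0, -6.0]
opening: 0.583
```

```bash
python3 -c "
from h import *
delta([.5194,.032,.119],-9.3)
c=cam('scene'); crop(c,260,185,50,38,16,'pics/s18.png')
"
```

```text
t 18.375 pos [ 0.509  -0.0039  0.1206] yaw -17.0 tilt [-0.0017 -0.0394 -0.9992] d cm [-0.05 -3.74  0.02] F [ 2.3 12.  -6. ] T [ 1.75 -0.36  0.17] open 0.583
turn -7.7
```

View pics/s18.png

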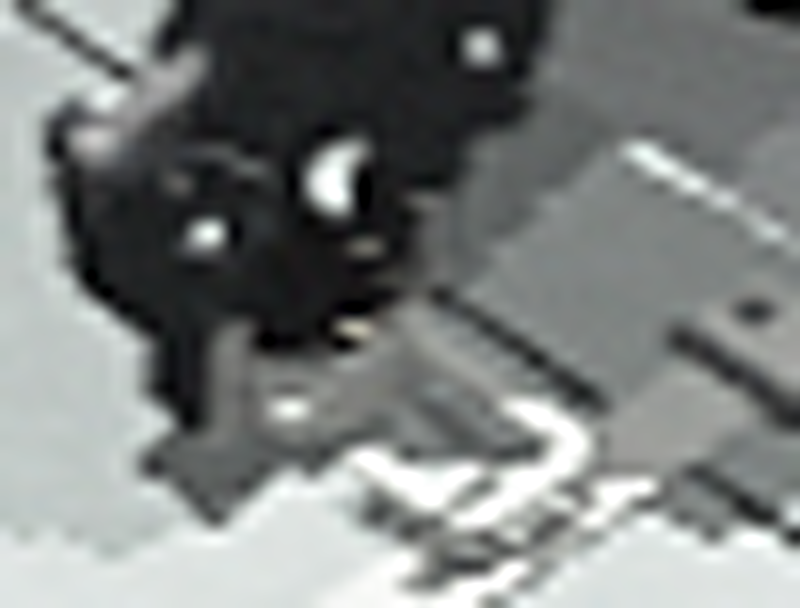

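```bash
python3 -c "
from h import *
c=cam('top'); print(ray(c,(232.1,164.1),.125))
d=np.array([.292,.956]); p=np.array([.509,-.0039])+.036*d
delta([*p,.1206],-17)
"
```

```text
[0.62286694 0.1222696  0.125     ]
t 18.475 pos [ 0.509  -0.0039  0.1206] yaw -17.0 tilt [-0.0017 -0.0394 -0.9992] d cm [-0.   -3.6  -0.13] F [ 1.7 12.4 -4.8] T [ 1.72 -0.32  0.21] open 0.588
turn 0.0
```

Emit:
drive_tool:
  commands:
    - {"dx":0,"dy":-0.5,"dz":0,"turn":0,"gripper":0.7}
    - {"dx":0,"dy":-1,"dz":0,"turn":0,"gripper":0.7}
    - {"dx":0,"dy":-1.5,"dz":-0.1,"turn":0,"gripper":0.7}
    - {"dx":0,"dy":-2,"dz":-0.1,"turn":0,"gripper":0.7}
    - {"dx":0,"dy":-2.5,"dz":-0.1,"turn":0,"gripper":0.7}
    - {"dx":0,"dy":-3,"dz":-0.15,"turn":0,"gripper":0.7}
    - {"dx":0,"dy":-3.4,"dz":-0.15,"turn":0,"gripper":0.7}
    - {"dx":0,"dy":-3.75,"dz":-0.2,"turn":0,"gripper":0.7}
    - {"dx":0,"dy":-3.75,"dz":-0.2,"turn":0,"gripper":0.7}
    - {"dx":0,"dy":-3.75,"dz":-0.2,"turn":0,"gripper":0.7}

```text
time_s: 19.73
eef_pos: [0.5194, 0.0303, 0.121]
eef_rot: [0.021, 0.989, -0.148, 0.002]
wrist_force: [0.0, -0.2, -3.6]
opening: 0.588
```

```bash
python3 -c "
from h import *
delta([.5195,.0305,.1206],-17)
c=cam('scene'); crop(c,260,185,50,38,16,'pics/s19.png')
"
```

```text
t 19.725 pos [0.5194 0.0303 0.121 ] yaw -17.0 tilt [-0.0032 -0.0423 -0.9991] d cm [ 0.   -0.02  0.04] F [ 0.  -0.2 -3.6] T [-0.04  0.03 -0.04] open 0.588
turn -0.0
```

View pics/s19.png

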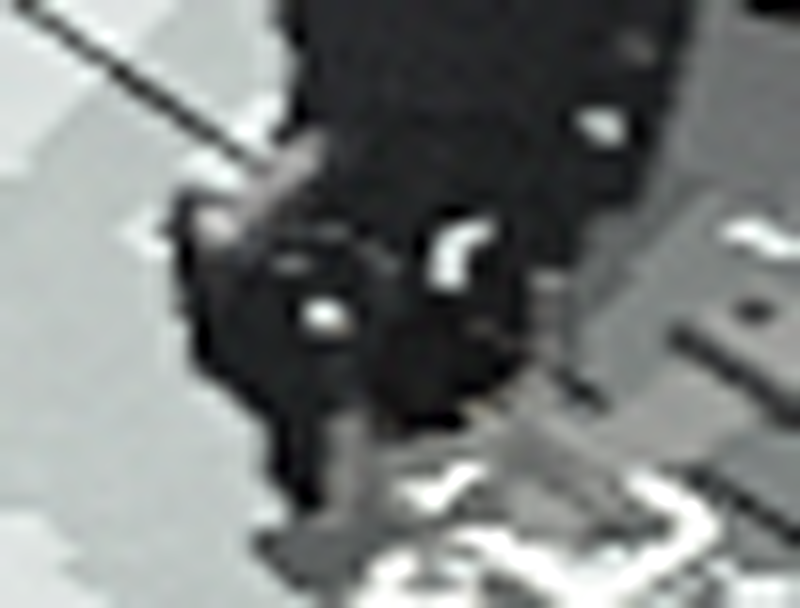

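Emit:
drive_tool:
  commands:
    - {"dx":0,"dy":0,"dz":-0.3,"turn":0,"gripper":0.7}
    - {"dx":0,"dy":0,"dz":-0.6,"turn":0,"gripper":0.7}
    - {"dx":0,"dy":0,"dz":-0.9,"turn":0,"gripper":0.7}
    - {"dx":0,"dy":0.1,"dz":-1.2,"turn":0,"gripper":0.7}
    - {"dx":0,"dy":0.1,"dz":-1.4,"turn":0,"gripper":0.7}

```text
time_s: 20.4
eef_pos: [0.5193, 0.03, 0.1353]
eef_rot: [0.021, 0.989, -0.148, 0.002]
wrist_force: [-0.1, 0.7, -3.4]
opening: 0.584
```

Emit:
drive_tool:
  commands:
    - {"dx":0,"dy":0,"dz":-0.5,"turn":0,"gripper":0.7}
    - {"dx":0,"dy":0.1,"dz":-1,"turn":0,"gripper":0.7}
    - {"dx":0,"dy":0.1,"dz":-1.6,"turn":0,"gripper":0.7}
    - {"dx":0,"dy":0.1,"dz":-2.5,"turn":0,"gripper":0.7}
    - {"dx":0,"dy":0.2,"dz":-4,"turn":0,"gripper":0.7}
    - {"dx":0,"dy":0.2,"dz":-6,"turn":0,"gripper":0.7}
    - {"dx":0,"dy":0.2,"dz":-8,"turn":0,"gripper":0.7}
    - {"dx":0,"dy":0.2,"dz":-10,"turn":0,"gripper":0.7}
    - {"dx":0,"dy":0.2,"dz":-12,"turn":0,"gripper":0.7}
    - {"dx":0,"dy":0.2,"dz":-13.5,"turn":0,"gripper":0.7}
    - {"dx":0,"dy":0.2,"dz":-14,"turn":0,"gripper":0.7}
    - {"dx":0,"dy":0.2,"dz":-14,"turn":0,"gripper":0.7}
    - {"dx":0,"dy":0.2,"dz":-14,"turn":0,"gripper":0.7}
    - {"dx":0,"dy":0.2,"dz":-14,"turn":0,"gripper":0.7}

```text
time_s: 22.15
eef_pos: [0.5186, 0.034, 0.2741]
eef_rot: [0.021, 0.989, -0.148, 0.001]
wrist_force: [-0.5, -1.0, -2.7]
opening: 0.583
```

```bash
python3 -c "
from h import *
delta([.5195,.0305,.1206],-17); print(np.round(ctrl.get_obs()['dq'],3))
c=cam('scene'); crop(c,235,130,90,75,8,'pics/s20.png')
c=cam('top'); crop(c,180,125,180,145,4,'pics/t20.png')
"
```

```text
t 22.15 pos [0.5186 0.034  0.2741] yaw -17.01 tilt [-0.0047 -0.042  -0.9991] d cm [ 0.07 -0.32 15.36] F [-0.5 -1.  -2.7] T [0.02 0.02 0.  ] open 0.583
turn -0.01
[ 0.002 -0.002 -0.004  0.    -0.001  0.003]
```

View pics/s20.png

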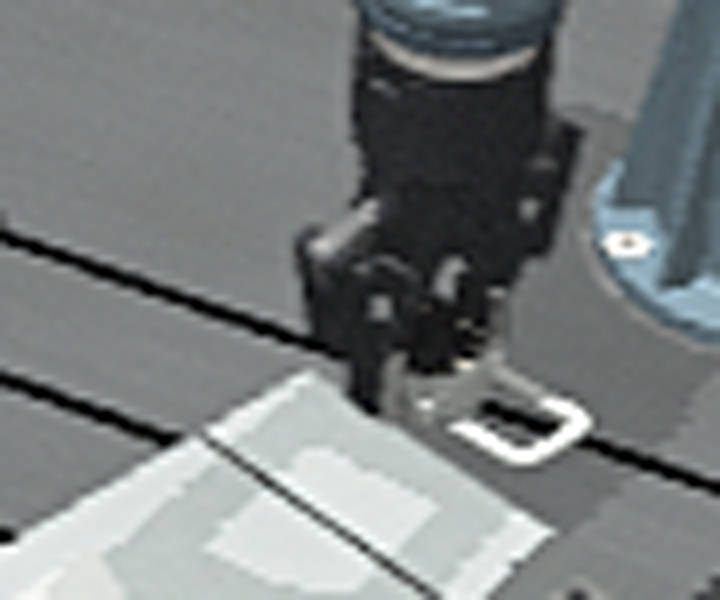

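View pics/t20.png

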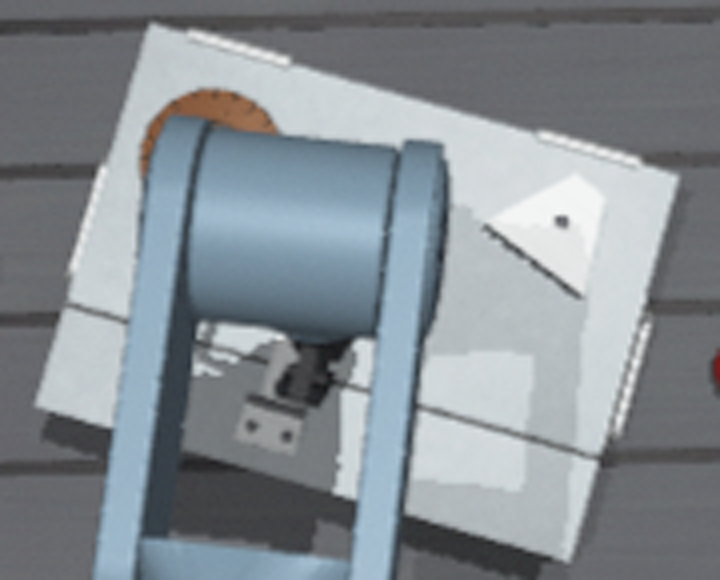

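```bash
python3 -c "
from h import *
c=cam('scene')
o=ctrl.get_obs(); x=np.array([np.cos(np.radians(73.)),np.sin(np.radians(73.)),0]);y=np.array([-x[1],x[0],0])
for zc in (.275,):
  L=np.array([o['eef_pos'][0],o['eef_pos'][1],zc])
  for p in (-5,0,5):
    xp=x*np.cos(np.radians(p))+np.array([0,0,np.sin(np.radians(p))])
    for s in (-18,18):
      u=proj(c,L+xp*.072+y*s/1000); print(p,s,np.round((u-[235,130]+.5)*8-.5))
"
```

```text
-5 -18 [523. 494.]
-5 18 [585. 454.]
0 -18 [524. 482.]
0 18 [587. 442.]
5 -18 [524. 469.]
5 18 [587. 430.]
```

```bash
python3 -c "
from h import *
c=cam('scene'); crop(c,276,163,36,28,22,'pics/s21.png')
im=c['image']
o=ctrl.get_obs(); x=np.array([np.cos(np.radians(73.)),np.sin(np.radians(73.)),0]);y=np.array([-x[1],x[0],0])
L=np.array([o['eef_pos'][0],o['eef_pos'][1],.275])
f=lambda X:np.round((proj(c,X)-[276,163]+.5)*22-.5)
for p in (0,8):
  a=np.radians(p); xp=x*np.cos(a)+np.array([0,0,np.sin(a)]); zp=-x*np.sin(a)+np.array([0,0,np.cos(a)])
  print(p,'bow',f(L+.072*xp+.018*y),f(L+.072*xp-.018*y),'tip',f(L+.036*xp-.018*y),'long leg root',f(L+.02*xp+.018*y),'knobtop',f(L+.03*zp),'index',f(L+.0215*xp+.012*zp),'front low edge',f(L+.026*xp-.012*zp),'bodytop edge -y', f(L-.026*y+.012*zp))
print('tcp',f(o['eef_pos']))
"
```

```text
0 bow [713. 491.] [540. 601.] tip [358. 483.] long leg root [452. 326.] knobtop [275. 152.] index [377. 318.] front low edge [392. 462.] bodytop edge -y [144. 327.]
8 bow [714. 435.] [540. 544.] tip [358. 455.] long leg root [452. 310.] knobtop [254. 141.] index [368. 297.] front low edge [400. 447.] bodytop edge -y [136. 322.]
tcp [268. 318.]
```

View pics/s21.png

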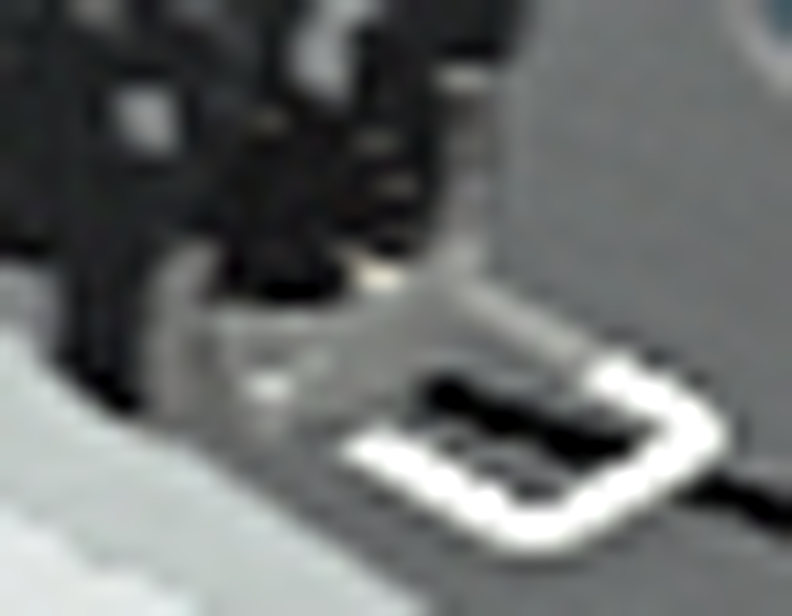

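```bash
python3 - <<'E'
from h import *
from scipy.optimize import least_squares
c=cam('scene'); im=c['image'].astype(int).mean(2); np.set_printoptions(linewidth=250)
print(im[174:190,289:311].astype(int))
o=ctrl.get_obs()
obs=np.array([[710,432],[540,528],[375,272],[272,390]])/22-.5+.5/22+[276,163]   # bow corners, index mark, body front lower glint unused
obs=obs[:3]; mod=np.array([[.072,.018,-.001],[.072,-.018,-.001],[.0205,0,.012]])
def pts(v):
    R=Ro.from_euler('ZYX',[v[3],-v[4],v[5]],degrees=True).as_matrix()
    return [proj(c,v[:3]+R@m) for m in mod]
def f(v): return np.r_[(np.array(pts(v))-obs).ravel(), (v[:2]-o['eef_pos'][:2])/.002, (v[2]-.275)/.003,(v[3]-73)/3, v[5]/2]
r=least_squares(f,[*o['eef_pos'][:2],.275,73,0,0],x_scale=[.01,.01,.01,5,5,5])
print("xyz",np.round(r.x[:3],4),"yaw,pitch up,roll",np.round(r.x[3:],1),np.round(r.fun,2))
E
```

```text
[[ 32  27  75  90  33  50  97 144 151 112 110 110 110 107 110 108 106 109 108 109 111 110]
 [ 15  15  28 130 166 137 135 144 143 109 105 109 112 114 111 110 110 108 111 108 106 107]
 [  4  17  63 125 157 133 122 137 160 160 130 105 106 107 111 112 113 111 110 108 107 107]
 [145 131 136 139 131 125 117 117 127 150 168 159 126 101 107 107 108 110 111 111 112 109]
 [126 134 129 127 126 123 118 110 103 109 136 155 166 149 109  96 102 106 110 109 110 109]
 [139 152 128 131 128 127 122 118 117 105  97 114 138 153 208 209  91  95 102 106 111 108]
 [149 126 124 128 128 103  43  11  62 109 120 110 101 167 253 255 255 207 111 101 107 109]
 [130 124 125 115 110  91  32   3   2  20  25  66 103 111 124 191 252 255 251 130 102 110]
 [ 94  92  92 140 172 108 102 100  62   3   5   4  13  37  66  80 127 232 255 229  99 107]
 [107 105 147 247 255 255 189  86 103 112 107  63   0   0   0  61 231 255 255 197 101 110]
 [105 106  96 124 209 255 255 255 143  86 100 107 105  80 176 255 255 249 162  60  98 123]
 [ 99 106 106  96  84 146 235 255 255 255 105  79 135 253 255 255 198 101  33   0   6  11]
 [128  97 101 107 105  96  99 163 247 255 255 255 255 255 219 134  96 106  99  87  64   7]
 [197 158 114 101 105 104 102  91 109 177 230 243 219 147  99  90 104 107 110 115 118 108]
 [201 208 187 132 100 104 106 105 100  98  97  95  88  83 108 105 110 108 109 111 110 114]
 [198 195 201 196 157 118 105 108 109 106 108 106 107 113 111 109 111 111 111 113 111 111]]
xyz [0.5185 0.0342 0.276 ] yaw,pitch up,roll [72.7  9.5 -0.3] [ 0.22 -0.33 -0.    0.21 -0.51  0.54 -0.23  0.07  0.32 -0.09 -0.17]
```

```bash
python3 -c "
from h import *
c=cam('top'); f=lambda u,v:np.round(ray(c,((u+.5)/4-.5+180,(v+.5)/4-.5+125),.125),3)
print('magnet corners',f(485,225),f(580,297),f(578,175))
delta([.49,-.035,.15]); delta([.49,-.035,.124])
"
```

```text
magnet corners [ 0.575 -0.056  0.125] [ 0.527 -0.117  0.125] [ 0.607 -0.117  0.125]
t 22.45 pos [0.519  0.034  0.2749] yaw -17.0 tilt [-0.0034 -0.0422 -0.9991] d cm [-0.87  6.93 12.78] F [-0.1 -0.3 -3.3] T [ 0.01  0.04 -0.  ] open 0.582
t 22.45 pos [0.519  0.034  0.2749] yaw -17.0 tilt [-0.0034 -0.0422 -0.9991] d cm [-0.89  6.82 15.37] F [-0.1 -0.3 -3.3] T [ 0.01  0.04 -0.  ] open 0.582
```

Emit:
drive_tool:
  commands:
    - {"dx":-0.3,"dy":2.5,"dz":0,"turn":0,"gripper":0.7}
    - {"dx":-0.6,"dy":5,"dz":2,"turn":0,"gripper":0.7}
    - {"dx":-0.9,"dy":6.9,"dz":5,"turn":0,"gripper":0.7}
    - {"dx":-0.9,"dy":6.9,"dz":8.5,"turn":0,"gripper":0.7}
    - {"dx":-0.9,"dy":6.9,"dz":12,"turn":0,"gripper":0.7}
    - {"dx":-0.9,"dy":6.9,"dz":14,"turn":0,"gripper":0.7}
    - {"dx":-0.9,"dy":6.9,"dz":15,"turn":0,"gripper":0.7}
    - {"dx":-0.9,"dy":6.9,"dz":15.3,"turn":0,"gripper":0.7}
    - {"dx":-0.9,"dy":6.9,"dz":15.3,"turn":0,"gripper":0.7}

```text
time_s: 23.58
eef_pos: [0.4903, -0.0358, 0.1256]
eef_rot: [0.021, 0.989, -0.148, 0.002]
wrist_force: [-1.0, -0.3, -2.9]
opening: 0.585
```

```bash
python3 -c "
from h import *
delta([.49,-.035,.12])
c=cam('scene'); crop(c,255,180,50,38,16,'pics/s22.png')
"
```

```text
t 23.575 pos [ 0.4903 -0.0358  0.1256] yaw -16.99 tilt [-0.002  -0.0426 -0.9991] d cm [-0.06 -0.09  0.56] F [-1.  -0.3 -2.9] T [-0.    0.01 -0.01] open 0.585
```

View pics/s22.png

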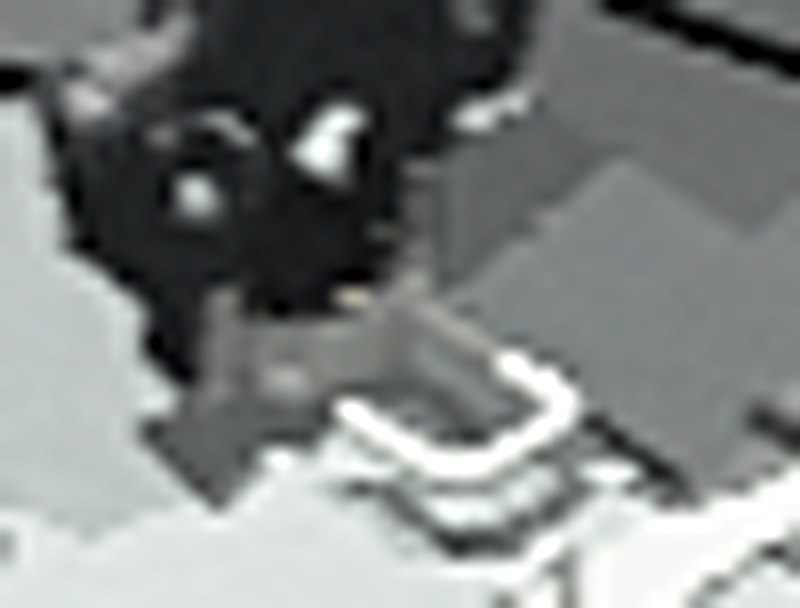

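Emit:
drive_tool:
  commands:
    - {"dx":0,"dy":0,"dz":0.1,"turn":0,"gripper":0.7}
    - {"dx":0,"dy":0,"dz":0.2,"turn":0,"gripper":0.7}
    - {"dx":0,"dy":0,"dz":0.3,"turn":0,"gripper":0.7}
    - {"dx":0,"dy":0,"dz":0.3,"turn":0,"gripper":0.7}

```text
time_s: 24.12
eef_pos: [0.4897, -0.0358, 0.1218]
eef_rot: [0.021, 0.989, -0.148, 0.001]
wrist_force: [0.0, -0.4, -4.0]
opening: 0.588
```

Emit:
drive_tool:
  commands:
    - {"dx":0,"dy":0,"dz":0.1,"turn":0,"gripper":0.7}
    - {"dx":0,"dy":0,"dz":0.2,"turn":0,"gripper":0.7}
    - {"dx":0,"dy":0,"dz":0.2,"turn":0,"gripper":0.7}

```text
time_s: 24.5
eef_pos: [0.4897, -0.036, 0.1198]
eef_rot: [0.021, 0.989, -0.148, 0.002]
wrist_force: [0.6, 0.7, -2.5]
opening: 0.585
```

Emit:
drive_tool:
  commands:
    - {"dx":0,"dy":0,"dz":0.1,"turn":0,"gripper":0.7}
    - {"dx":0,"dy":0,"dz":0.2,"turn":0,"gripper":0.7}
    - {"dx":0,"dy":0,"dz":0.2,"turn":0,"gripper":0.7}

```text
time_s: 24.88
eef_pos: [0.49, -0.0357, 0.119]
eef_rot: [0.021, 0.989, -0.148, 0.002]
wrist_force: [-4.0, 3.0, 7.9]
opening: 0.586
```

```bash
python3 -c "
from h import *
delta([.49,-.035,.12])
c=cam('scene'); crop(c,255,180,50,38,16,'pics/s23.png')
"
```

```text
t 24.875 pos [ 0.49   -0.0357  0.119 ] yaw -17.0 tilt [-0.0029 -0.0419 -0.9991] d cm [-0.02 -0.06 -0.1 ] F [-4.   3.   7.9] T [ 0.4   0.85 -0.1 ] open 0.586
```

View pics/s23.png

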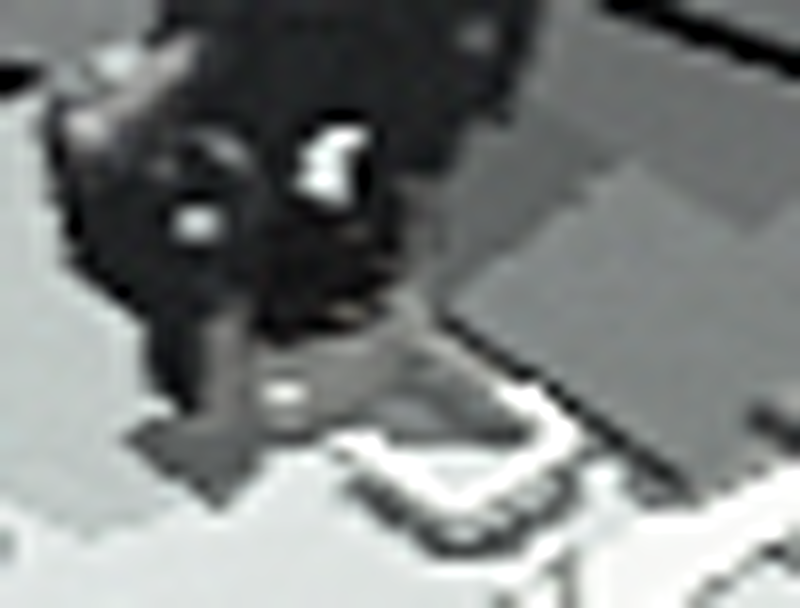

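Emit:
drive_tool:
  commands:
    - {"dx":0,"dy":0,"dz":-0.1,"turn":0,"gripper":0.4}
    - {"dx":0,"dy":0,"dz":-0.1,"turn":0,"gripper":0.3}
    - {"dx":0,"dy":0,"dz":-0.1,"turn":0,"gripper":0.25}
    - {"dx":0,"dy":0,"dz":-0.1,"turn":0,"gripper":0.25}

```text
time_s: 25.42
eef_pos: [0.4899, -0.0361, 0.119]
eef_rot: [0.021, 0.989, -0.148, 0.002]
wrist_force: [0.3, -0.5, -0.3]
opening: 0.746
```

```bash
python3 -c "
from h import *
delta([.49,-.035,.12])
c=cam('scene'); crop(c,255,180,50,38,16,'pics/s24.png')
"
```

```text
t 25.425 pos [ 0.4899 -0.0361  0.119 ] yaw -17.01 tilt [-0.0029 -0.0423 -0.9991] d cm [-0.02 -0.1  -0.11] F [ 0.3 -0.5 -0.3] T [ 0.02  0.04 -0.02] open 0.746
```

View pics/s24.png

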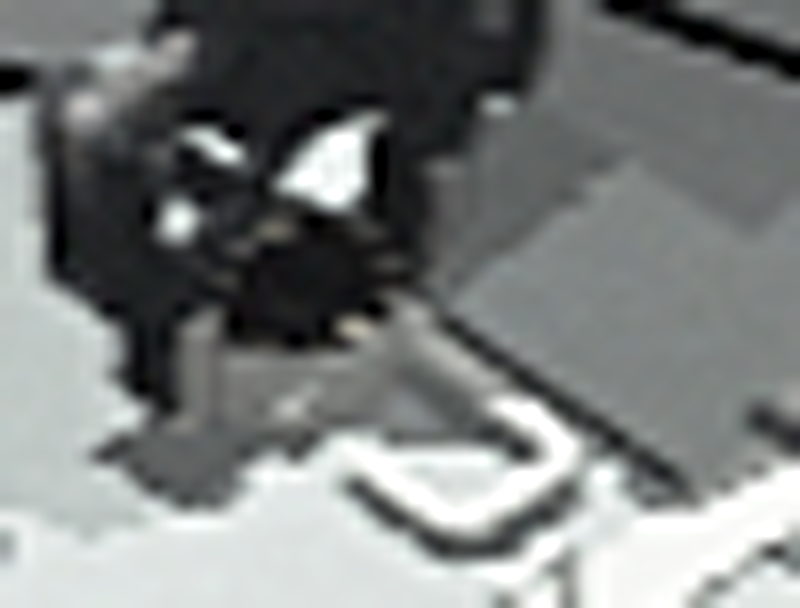

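Emit:
drive_tool:
  commands:
    - {"dx":0,"dy":0,"dz":0,"turn":0,"gripper":0.35}
    - {"dx":0,"dy":0,"dz":0,"turn":0,"gripper":0.7}
    - {"dx":0,"dy":0,"dz":0,"turn":0,"gripper":0.7}
    - {"dx":0,"dy":0,"dz":0,"turn":0,"gripper":0.7}
    - {"dx":0,"dy":0,"dz":0,"turn":0,"gripper":0.7}
    - {"dx":0,"dy":0,"dz":-0.5,"turn":0,"gripper":0.7}
    - {"dx":0,"dy":0,"dz":-1.5,"turn":0,"gripper":0.7}
    - {"dx":0,"dy":0,"dz":-3,"turn":0,"gripper":0.7}
    - {"dx":0,"dy":0,"dz":-5,"turn":0,"gripper":0.7}
    - {"dx":0,"dy":0,"dz":-7,"turn":0,"gripper":0.7}
    - {"dx":0,"dy":0,"dz":-9,"turn":0,"gripper":0.7}
    - {"dx":0,"dy":0,"dz":-11,"turn":0,"gripper":0.7}
    - {"dx":0,"dy":0,"dz":-13,"turn":0,"gripper":0.7}
    - {"dx":0,"dy":0,"dz":-14.5,"turn":0,"gripper":0.7}
    - {"dx":0,"dy":0,"dz":-15,"turn":0,"gripper":0.7}
    - {"dx":0,"dy":0,"dz":-15,"turn":0,"gripper":0.7}
    - {"dx":0,"dy":0,"dz":-15,"turn":0,"gripper":0.7}
    - {"dx":0,"dy":0,"dz":-15,"turn":0,"gripper":0.7}

```text
time_s: 27.72
eef_pos: [0.4898, -0.0296, 0.268]
eef_rot: [0.021, 0.989, -0.148, 0.001]
wrist_force: [-0.2, -0.2, -4.2]
opening: 0.582
```

```bash
python3 - <<'E'
from h import *
delta([.49,-.035,.12]); o=ctrl.get_obs(); print(np.round(o['dq'],3))
c=cam('scene'); crop(c,260,155,36,28,22,'pics/s25.png'); cv2.imwrite('pics/s25full.png',c['image'][:,:,::-1])
x=np.array([np.cos(np.radians(73.)),np.sin(np.radians(73.)),0]);y=np.array([-x[1],x[0],0])
L=np.array([o['eef_pos'][0],o['eef_pos'][1],o['eef_pos'][2]+.003])
f=lambda X:np.round((proj(c,X)-[260,155]+.5)*22-.5)
for p in (-4,0,4,8):
  a=np.radians(p); xp=x*np.cos(a)+np.array([0,0,np.sin(a)]); zp=-x*np.sin(a)+np.array([0,0,np.cos(a)])
  print(p,'bow',f(L+.072*xp+.018*y),f(L+.072*xp-.018*y),'tip',f(L+.036*xp-.018*y),'index',f(L+.0205*xp+.012*zp))
E
```

```text
t 27.725 pos [ 0.4898 -0.0296  0.268 ] yaw -17.01 tilt [-0.0046 -0.0418 -0.9991] d cm [ 0.06 -0.1  14.81] F [-0.2 -0.2 -4.2] T [ 0.05 -0.02  0.04] open 0.582
[ 0.001 -0.003 -0.004 -0.001  0.001 -0.002]
-4 bow [760. 470.] [588. 574.] tip [416. 449.] index [436. 284.]
0 bow [762. 443.] [590. 547.] tip [417. 436.] index [432. 274.]
4 bow [762. 416.] [590. 520.] tip [417. 422.] index [428. 263.]
8 bow [761. 387.] [589. 491.] tip [416. 408.] index [424. 253.]
```

View pics/s25.png

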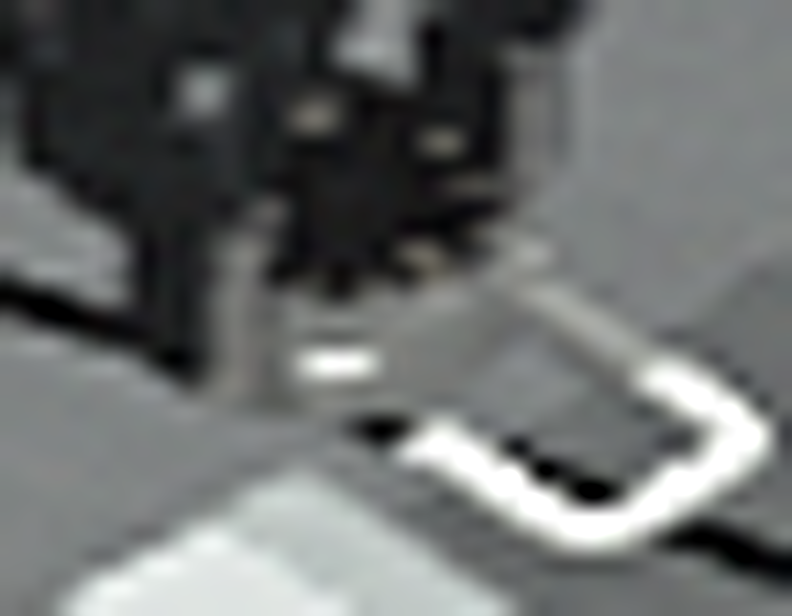

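View pics/s25full.png

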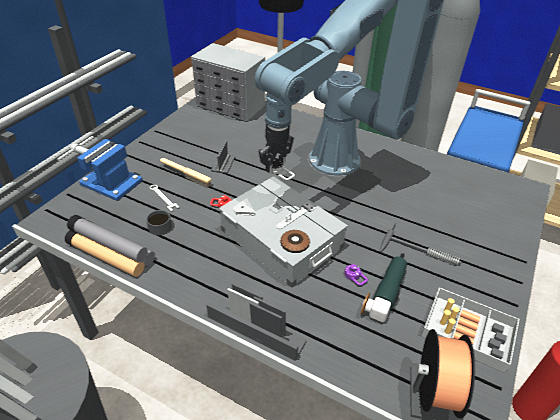

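```bash
python3 -c "
from h import *
print(ctrl.hand_in()); delta([.49,-.035,.12])"
```

```text
the job is handed in; nothing more can be done
None
the job is handed in; nothing more can be done
```

The padlock is open, off the staple and held by its body about 15 cm above the lid, dial up. I handed the job in at about 28 s; it reports no verdict.

**What I did**
- **Dial:** it started at six clicks, so I turned it two clicks counter-clockwise to four. The camera read about 111° against 120°. That method had read about 5° low just before, and the lock opened at this setting.
- **Pull:** I held the lock body and pulled it back about 26.5 mm from where it started, at about 5 N. I stopped at 12 N, when it no longer moved.
- **Staple:** I moved the lock 36 mm forward and lifted it straight up with no extra force.
- **Finish:** I set the lock down on a clear part of the lid, gripped it again and lifted it.

**What went wrong**
- **First dial turn:** it ran the last joint up to its range limit (3.117 rad measured, limit 3.12). The arm shifted, pushed the still-locked lock about 12 mm along the staple and pressed with about 31 N. The tool stayed tilted 2.4° from then on.
- **Grip after the pull:** the lock hung about 6–9° nose-up, which is why I set it down and gripped it again.

**Last checks**
- The arm was still, with only the lock's weight (about 4 N) on the wrist.
- The shackle's gap is plainly visible in the last picture.
- The picture puts the lock's tilt somewhere between 0° and about 7°. The shackle's corners against the index mark gave level, but the slope of its leg suggested about 7° nose-up.
- In the last scene picture, nothing else on the box or bench looks moved. I checked this only by eye.

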